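# Load a row of spare-wheel cartons into the rack

## Task

Close up the row of four small cartons from behind and push it as one straight block, sliding on the desk, into the rack until the first carton is fully home against the stop pad; press the row up there for a moment with about 10 N, and never with more than 25 N, so that it is tight but no carton is crushed. Then swing the rack's gate fully shut behind the last carton. Do not lift the cartons or let the row buckle, and leave the other things on the desk where they are.

Things in the scene. Friction and masses are not known exactly. Their poses are not given: they have to be found in the camera images.
- rack: aluminium loading rack screwed to the desk: two low rails (11 mm high, 64 mm apart inside: 3 mm free each side of a carton), flared mouth at one end, adjustable stop pad across the other. Origin: on the desk, on the channel's centre line, at the foremost setting of the pad. x = direction in which the row is pushed in, y to the left of that, z up. Rails run from x = -172 mm past the pad
- rack_mouth (a point): middle of the flared mouth, on the desk, at rack x = -210 mm; the flare is 89 mm wide inside there and narrows to 64 mm at x = -172 mm. Axes as the rack's. The shut gate bars the channel from rack x = -155 to -165 mm, 13 to 23 mm above the desk; it swings above rails and flare, and shuts only when the row is home
- end_bracket: upright plate, 76 mm wide, 28 mm high, fixed across the closed end of the rack; origin and axes as the rack's. Through it pass the two spindles of the stop pad, a rigid upright dark rubber plate (54 mm wide, 4 to 21 mm above the desk) that stops the row. The pad is set by hand: its face stands anywhere from rack x = 0 to +10 mm, fixed but not measured, so feel for it
- carton_1_center (a point): small black and white carton, the one nearest the rack in the row (1 of 4, all alike), 38 mm long in the direction of the row (its x axis), 58 mm wide (y), 22 mm high, about 0.08 kg, standing loose on the desk, its +x face towards the mouth of the rack. The point is its centre, half-way up
- carton_2_center (a point): small black and white carton, the second in the row (2 of 4, all alike), 38 mm long in the direction of the row (its x axis), 58 mm wide (y), 22 mm high, about 0.08 kg, standing loose on the desk, a few mm behind the carton before it and not quite in line with it. The point is its centre, half-way up
- carton_3_center (a point): small black and white carton, the third in the row (3 of 4, all alike), 38 mm long in the direction of the row (its x axis), 58 mm wide (y), 22 mm high, about 0.08 kg, standing loose on the desk, a few mm behind the carton before it and not quite in line with it. The point is its centre, half-way up
- carton_4_center (a point): small black and white carton, the last in the row (4 of 4, all alike), 38 mm long in the direction of the row (its x axis), 58 mm wide (y), 22 mm high, about 0.08 kg, standing loose on the desk, a few mm behind the carton before it and not quite in line with it. The point is its centre, half-way up
- gate (a joint): angle of the steel gate about an upright pin at rack x = -160, y = +48 mm: 0 is shut (lying across the channel, along the rack's y), and it grows as the gate swings out away from the stop; 2.5 is wide open. It starts open at about 2 and stays where it is left (light friction, about 1 N at the knob; rigid stop at 0)
- gate_knob (a point): black round knob upright near the gate's free end, 16 mm across, from 32 to 58 mm above the desk, with a thin pin below it from 23 mm; 90 mm from the gate's pin. The point is its centre, 45 mm up
- padlock: brass padlock lying beside the rack, 50 x 57 x 13 mm; leave alone. Origin under its middle
- lock_cylinder: grey metal lock cylinder lying behind the row, 44 x 60 x 17 mm; leave alone. Origin under its middle
- pliers: pliers with red handles, 163 x 54 x 13 mm, lying past the closed end of the rack; leave alone. Origin under their middle
Mind the look-alikes: they are no part of the job. Leave any orange or red look-alike of the part that bears carton_4_center alone.

How it is judged:
By the outcome, as a careful person would: the job done as asked, in the order asked, and still so for the second after the job is handed in, with the robot touching nothing.
It also fails if it takes over 69 s, if anything falls off the work surface, if the arm or the gripper's body presses on something with over 40 N, if the wrist force passes 120 N, or if a joint passes its speed limit or range.

## Robot

A 6-joint arm with a two-finger parallel gripper is mounted at the origin on a cart in front of the work surface, level with it; the furniture and walls round the work are solid. World frame = base frame: x ahead of the robot, y to its left, z up, the work surface at z = 0. Lengths are in mm, angles in rad, forces in N, time in s.
With the tool pointing down it reaches from about 350 to 775 mm from the base axis. Payload 7.3 kg.
Tool frame: the origin (TCP) lies midway between the tips of the shut fingers; the grasp point (between the pads) lies 19 mm behind it; x points along the fingers, y is the direction in which the jaws open and shut, and the axes are right-handed (so a half turn about x gives the same grasp; the last joint's range is limited). The gripper opens to 92 mm and grips with 3 to 60 N. Pads are 19 mm wide; open, the fingers measure 130 mm over their backs; the gripper's body (75 mm by 190 mm) begins 47 mm behind the grasp point.
Start: joints at [-1.434, 0.342, 1.524, -0, 1.275, -0.146], TCP at [146.521, -504.159, 226.741] pointing down, gripper open.
Joint ranges: [-2.53, 2.53], [-0.77, 2.02], [0.04, 2.7], [-1, 4.14], [0.28, 2.66], [-3.11, 3.11]. Speed limits (rad/s): [2.57, 2.57, 3.14, 3.14, 3.14, 3.14].

## Interface

Orientations are given as [roll, pitch, yaw] about the fixed x, y, z axes, in that order (R = Rz(yaw) Ry(pitch) Rx(roll)).
In Python, from plant import bot gives the robot as it stands. The module is installed in compiled form; this text tells all that it offers.
- The arm moves only by the shell command python3 -m handwheel 'ROWS' [OPENING]. ROWS is JSON, a list that holds one entry, the list of rows, each a list of 4 numbers: the shift along the tool's x, y, z in cm, then the turn about the tool's x in rad. A call has 1 to 8 rows; each row shifts and turns the commanded pose from where the row before left it, along the tool's axes as they then stand; what a row does not reach is not made up. A row lasts 1/12 s, in which the tool goes at most 41.7 mm and 7.16 degrees, less where a joint would pass 70% of its speed; a pose out of reach is approached as far as the arm can. A call is refused whole if a number of a shift passes 4.17 or a number of a turn 0.125, either way. A call with a gripper value outside its range is refused whole. OPENING is the opening, from 0 (shut) to 1 (fully open), set as the call begins (- or left out, the last holds). The fingers move at their own pace and stop on an object; the grip force is fixed at half the most. Time passes only in rows, so rows that do not move let the fingers close. It gives the time, the measured TCP pose, the force and the opening at its end, in the units of the state.
- bot.get_obs(): the state, without advancing time (a new reading comes with each control period).
- bot.capture(name): name is "side" or "top"; returns (picture, depth): 400x640x3 uint8, red, green, blue; 400x640 float32, mm along the optical axis (not along the pixel's ray), 0 where there is no reading.
- bot.camera_model(name): a dict with "fx", "fy", "cx", "cy" (pixels), "dist_coeffs" ([k1, k2, p1, p2, k3] as OpenCV has them; the pictures are not rectified), "position" and "rotation" of the camera in the world. Camera axes: x right, y down, z forward; pixel columns grow to the right and rows downward; lengths in mm; the calibration is good to about 2 mm. A picture is of the moment at which its call begins. camera_model takes no time and is no camera call.
- bot.close_job(): hands the job in, once; it reports no verdict.
Trained networks look in the newest picture that a camera, given by its name, has taken for a name from the list of things; names that differ only in an ending like _2 or _b are one class to them, and where a whole thing is asked for, a point or a joint stands for the part that bears it (a point fixed in the world has none). Each returns a list of dicts, best first, with "conf" (0 to 1); they miss things now and then, are a little off and sometimes report something else, mostly with a low value. They report only what shows in the picture. A call takes as long as a camera call. They do not tell look-alikes from the thing itself.
- bot.find_in(camera, label): "bbox" ([left, top, width, height] in pixels, round what is visible of it).
- bot.spot_point(camera, label): "point" ([column, row] in pixels: a listed point, or the origin of a listed thing).
The state is a dict: "time": time; "joint_positions": joint angles; "dq": joint speeds; "tau": joint torques, N m; "tool_pos": TCP position; "tcp_rot": TCP orientation; "contact_force": force on the tool from outside, world axes, zero at the start; "moment": the same for the moment, N m; "grip_width": finger opening in mm.
Only numpy, scipy, OpenCV 4.12 (cv2) and the standard library are available. Lean on these libraries where they do the work, as an engineer would, in place of code of your own. Each camera call takes 0.05 s, during which the arm holds its last target.

## Working session

There is one attempt and no reset: what is moved stays moved. The work goes in short steps, Python scripts to look and compute and a shell command to move; the robot and the scene stay as the last step left them, time stands still between calls to the robot, and variables do not carry over. Pictures are saved under pics/ and viewed, and the job is handed in when it is done.

```bash
mkdir -p pics; ls; cat > h.py <<'E'
import numpy as np,cv2
from plant import bot
def snap(n,f):
    p,d=bot.capture(n); cv2.imwrite('pics/'+f,p[:,:,::-1]); return p,d
def w(cam,uv,z=0.):
    m=bot.camera_model(cam); K=np.array([[m['fx'],0,m['cx']],[0,m['fy'],m['cy']],[0,0,1]])
    r=cv2.undistortPoints(np.array([[uv]],float),K,np.array(m['dist_coeffs'],float))[0,0]
    R=np.array(m['rotation'],float)
    if R.shape!=(3,3):
        raise Exception(str(R))
    d=R@np.array([r[0],r[1],1]); P=np.array(m['position'],float)
    return P+d*(z-P[2])/d[2]
E
python3 - <<'E'
from h import *
for c in('top','side'):
    m=bot.camera_model(c); print(m)
    snap(c,c+'0.png')
    for l in ['rack','rack_mouth','end_bracket','carton_1_center','gate_knob','gate','padlock','lock_cylinder','pliers']:
        try:
            print(l,[(np.round(q['point']).tolist(),round(q['conf'],2)) for q in bot.spot_point(c,l)])
        except Exception as e: print(l,e)
o=bot.get_obs(); print(o)
E
```

```text
pics
{'fx': 466.0959937541721, 'fy': 466.0959937541721, 'cx': 314.27872833795084, 'cy': 192.36703709884597, 'dist_coeffs': array([-0.12788539,  0.        ,  0.        ,  0.        ,  0.        ]), 'position': array([ 429.63409421,  -73.24130292, 1313.81442277]), 'rotation': array([-3.03862044, -0.00328828, -1.60128118])}
rack [([352.0, 218.0], 0.74)]
rack_mouth [([279.0, 213.0], 0.6)]
end_bracket [([350.0, 213.0], 0.54)]
carton_1_center [([264.0, 216.0], 0.54)]
gate_knob [([267.0, 183.0], 0.72)]
gate it knows: carton_1_center, carton_2_center, carton_3_center, carton_4_center, end_bracket, gate_knob, lock_cylinder, padlock, pliers, rack, rack_mouth
padlock [([349.0, 154.0], 0.7), ([350.0, 215.0], 0.7), ([350.0, 219.0], 0.28)]
lock_cylinder [([212.0, 161.0], 0.59), ([353.0, 215.0], 0.17)]
pliers [([433.0, 213.0], 0.57), ([278.0, 213.0], 0.18)]
{'fx': 395.07905537731955, 'fy': 395.07905537731955, 'cx': 321.9119104384996, 'cy': 198.52878510487048, 'dist_coeffs': array([-0.06915931,  0.        ,  0.        ,  0.        ,  0.        ]), 'position': array([522.65928975, 809.01909141, 583.9
[... 487 characters left out ...]
9.0, 166.0], 0.68), ([342.0, 202.0], 0.57)]
{'time': 0.9, 'joint_positions': array([-1.43400943e+00,  3.41946255e-01,  1.52414501e+00,  1.41130227e-05,
        1.27540038e+00, -1.46006174e-01]), 'dq': array([-0.00036887, -0.00088453,  0.00114463, -0.00062885, -0.00037714,
       -0.00046472]), 'tau': array([-3.92607417e-04, -4.31120181e+01, -2.44478488e+01,  7.16714957e-02,
        4.81033931e-02, -1.63937318e-05]), 'tool_pos': array([ 146.51758389, -504.13856135,  226.75268533]), 'tcp_rot': array([ 1.55767013,  1.57069442, -1.30113355]), 'contact_force': array([-0.38953688, -0.06573192, -0.24047316]), 'moment': array([-0.03437881,  0.02279917,  0.01407273]), 'grip_width': 91.82061892186186}
```

```bash
python3 - <<'E'
import cv2
a=cv2.imread('pics/top0.png')[110:270,150:480]; cv2.imwrite('pics/top0z.png',cv2.resize(a,None,fx=2.4,fy=2.4,interpolation=cv2.INTER_CUBIC))
a=cv2.imread('pics/side0.png')[140:340,200:460]; cv2.imwrite('pics/side0z.png',cv2.resize(a,None,fx=3,fy=3,interpolation=cv2.INTER_CUBIC))
E
```

```text
(no output)
```

View pics/top0z.png

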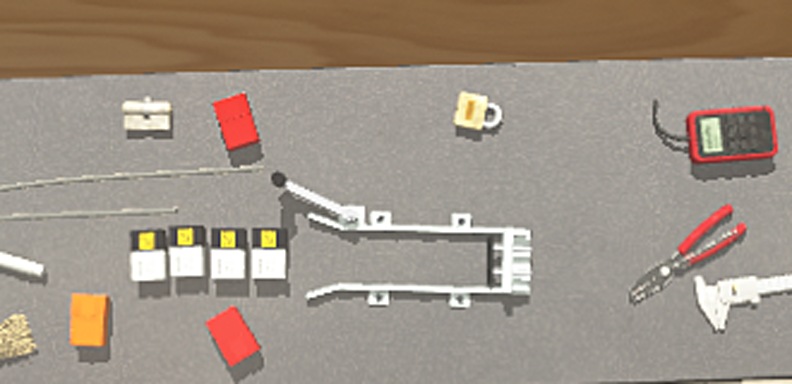

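View pics/side0z.png

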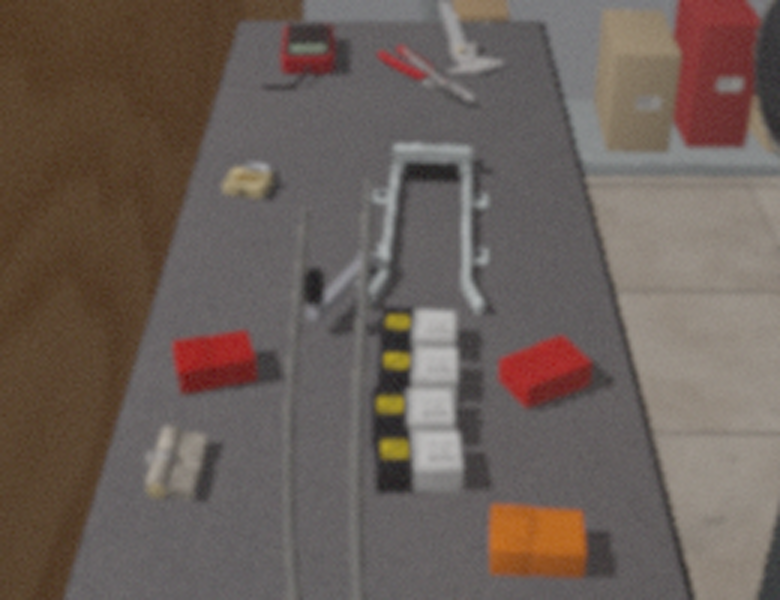

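View pics/top0.png

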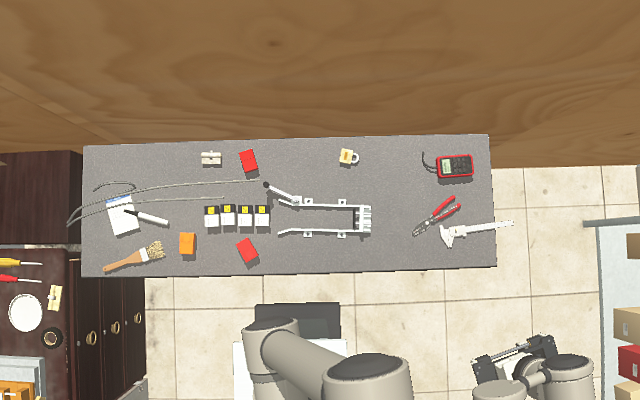

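```bash
python3 - <<'E'
s=open('h.py').read()
s=s.replace("    if R.shape!=(3,3):\n        raise Exception(str(R))\n","    R=Rotation.from_euler('xyz',R).as_matrix()\n").replace("import numpy as np,cv2","import numpy as np,cv2\nfrom scipy.spatial.transform import Rotation")
s+='''
def cloud(cam,d):
    m=bot.camera_model(cam); K=np.array([[m['fx'],0,m['cx']],[0,m['fy'],m['cy']],[0,0,1]])
    v,u=np.mgrid[0:400,0:640]
    r=cv2.undistortPoints(np.stack([u.ravel(),v.ravel()],1).astype(float)[:,None],K,np.array(m['dist_coeffs'],float))[:,0].reshape(400,640,2)
    c=np.dstack([r[...,0]*d,r[...,1]*d,d])
    return c@Rotation.from_euler('xyz',m['rotation']).as_matrix().T+np.array(m['position'])
'''
open('h.py','w').write(s)
E
python3 - <<'E'
from h import *
p,d=snap('top','t1.png'); C=cloud('top',d); np.savez('top1',p=p,d=d,C=C)
p2,d2=snap('side','s1.png'); C2=cloud('side',d2); np.savez('side1',p=p2,d=d2,C=C2)
for n,uv,z in [('bracket',(350,213),0),('rack',(352,218),0),('mouth',(279,213),0),('knob',(267,183),45),('padlock',(349,154),0)]: print(n,w('top',uv,z).round(1))
for n,uv,z in [('bracket',(345,198),0),('rack',(342,202),0),('mouth',(342,243),0),('knob',(301,236),45),('padlock',(280,201),0)]: print('s',n,w('side',uv,z).round(1))
for uv in [(200,186),(150,190),(240,182),(170,201),(212,219),(228,216),(245,217),(262,217),(266,184),(230,240),(360,215),(280,190)]: print(uv,C[uv[1],uv[0]].round(1))
# carton white/yellow labels: list tops per camera
for nm,CC in(('top',C),('side',C2)):
    m=(CC[...,2]>14)&(CC[...,2]<30)&(CC[...,0]<650)&(CC[...,0]>300)&(CC[...,1]<350)&(CC[...,1]>-350)
    n,l,st,ce=cv2.connectedComponentsWithStats(m.astype(np.uint8))
    for i in range(1,n):
        if st[i,4]>40:
            P=CC[l==i]; r=cv2.minAreaRect(P[:,:2].astype(np.float32)); print(nm,st[i],P.mean(0).round(1),np.round(r[0],1),np.round(r[1],1),round(r[2],1))
E
```

```text
bracket [ 503.6 -180.8    0. ]
rack [ 489.3 -185.9    0. ]
mouth [509.7  19.6   0. ]
knob [590.3  47.5  45. ]
padlock [ 672.6 -184.4    0. ]
s bracket [ 484.8 -204.2    0. ]
s rack [ 494.1 -180.8    0. ]
s mouth [497.7  18.7   0. ]
s knob [595.2  53.6  45. ]
s padlock [ 675.3 -184.2    0. ]
(200, 186) [592.9 243.3   3.7]
(150, 190) [ 5.863e+02  3.909e+02 -1.000e-01]
(240, 182) [585.6 110.5 119.7]
(170, 201) [538.2 283.6 156.2]
(212, 219) [497.1 206.1  19.7]
(228, 216) [503.9 159.9  25.3]
(245, 217) [500.  113.1  21.3]
(262, 217) [498.6  65.5  22.6]
(266, 184) [586.   49.   58.4]
(230, 240) [437.5 160.1  -1.7]
(360, 215) [ 495.9 -206.4   23.2]
(280, 190) [571.7  13.4  28.5]
top [242 163  16  10  95] [640.3  98.8  22.2] [642.7  97.8] [23.  37.8] 16.3
top [268 186  31  17 125] [561.7   3.6  23.6] [561.8   4.8] [91.1 14.2] 63.6
top [220 204  15  22 305] [510.  162.6  22. ] [509.  163.3] [58.5 39.6] 0.1
top [238 205  14  21 294] [505.6 114.3  22.1] [505.7 114.5] [37.7 56.2] 88.4
top [255 205  15  21 295] [504.3  66.7  22.4] [504.3  66.1] [38.9 56.3] 87.9
top [353 205  19  28 222] [ 486.9 -209.    22. ] [ 486.  -211.6] [49.8 74.6] 84.8
top [205 206  14  21 281] [505.2 207.3  22.1] [505.4 207.5] [37.8 56.1] 88.5
top [179 232  16  22 299] [433.5 278.9  22.6] [432.5 280.3] [40.1 59.1] 83.8
top [236 238  22  24 299] [409.3 111.   22. ] [408.6 111.7] [58.5 39.7] 30.6
side [331 187  26  11 198] [ 490.2 -202.9   21.6] [ 489.2 -212.5] [55.3 74. ] 83.5
side [302 224  18  24 115] [574.   24.9  21.5] [570.9  15.1] [91.3 11.5] 63.7
side [ 323  242   31   58 1491] [509.  148.1  21.2] [509.7 137.4] [183.7  62.6] 89.4
side [275 250  10  15 100] [641.4 103.2  20.6] [644.2  98.3] [20.7 39.8] 14.6
side [366 252  31  20 361] [412.5 114.1  20.9] [411.6 110.9] [60.4 42.2] 31.3
side [363 308  33  20 580] [434.1 281.6  21.6] [433.2 278.8] [42.8 59.2] 86.6
```

```bash
python3 - <<'E'
from h import *
T=np.load('top1.npz');S=np.load('side1.npz')
# orthorectified at z=11 of top, 1px=0.5mm, region x 440..620,y -240..60 ; image right=-y, up=+x
import cv2
m=bot.camera_model('top');K=np.array([[m['fx'],0,m['cx']],[0,m['fy'],m['cy']],[0,0,1]])
R=Rotation.from_euler('xyz',m['rotation']).as_matrix()
def ortho(z,x0,x1,y0,y1,s,f):
    xs=np.arange(x1,x0,-s); ys=np.arange(y1,y0,-s)
    Y,X=np.meshgrid(ys,xs); P=np.stack([X.ravel(),Y.ravel(),np.full(X.size,z)],1)
    q=cv2.projectPoints((P-m['position'])@R,np.zeros(3),np.zeros(3),K,np.array(m['dist_coeffs']))[0][:,0].reshape(X.shape+(2,)).astype(np.float32)
    o=cv2.remap(T['p'][:,:,::-1].copy(),q[...,0],q[...,1],cv2.INTER_CUBIC); cv2.imwrite('pics/'+f,o)
ortho(11,420,620,-250,70,.4,'o11.png')
for nm,D in(('top',T),('side',S)):
    C=D['C']; print(nm)
    q=C[(C[...,2]>70)&(C[...,2]<250)&(C[...,0]>350)&(C[...,0]<680)&(C[...,1]>-350)&(C[...,1]<500)]
    q=q[np.argsort(q[:,1])]
    for r in q[::max(1,len(q)//40)]: print(r.round(0).tolist(),end=' ')
    print(len(q))
    for lo,hi in((6,16),):
        # rails: sides
        for (xa,xb) in((440,495),(510,560)):
            q=C[(C[...,2]>lo)&(C[...,2]<hi)&(C[...,0]>xa)&(C[...,0]<xb)&(C[...,1]>-175)&(C[...,1]<-20)]
            if len(q)>5:
                med=[(b,np.median(q[(q[:,1]>b)&(q[:,1]<b+30)][:,0]).round(1), ((q[:,1]>b)&(q[:,1]<b+30)).sum()) for b in range(-175,-20,30)]
                print(xa,med,np.polyfit(q[:,1],q[:,0],1))
E
```

```text
top
[589.0, 60.0, 125.0] [589.0, 76.0, 122.0] [590.0, 99.0, 123.0] [589.0, 116.0, 119.0] [586.0, 137.0, 119.0] [585.0, 148.0, 114.0] [587.0, 157.0, 120.0] [541.0, 166.0, 192.0] [540.0, 175.0, 185.0] [586.0, 185.0, 114.0] [584.0, 196.0, 114.0] [589.0, 205.0, 117.0] [542.0, 215.0, 173.0] [542.0, 224.0, 177.0] [585.0, 235.0, 116.0] [586.0, 244.0, 111.0] [541.0, 252.0, 168.0] [583.0, 262.0, 114.0] [584.0, 273.0, 112.0] [584.0, 283.0, 114.0] [541.0, 294.0, 157.0] [542.0, 304.0, 150.0] [542.0, 312.0, 156.0] [542.0, 324.0, 152.0] [541.0, 335.0, 142.0] [541.0, 346.0, 142.0] [544.0, 355.0, 138.0] [540.0, 367.0, 136.0] [575.0, 377.0, 101.0] [541.0, 387.0, 131.0] [571.0, 399.0, 95.0] [539.0, 408.0, 126.0] [596.0, 420.0, 70.0] [541.0, 427.0, 114.0] [567.0, 434.0, 92.0] [604.0, 441.0, 81.0] [564.0, 447.0, 93.0] [562.0, 456.0, 91.0] [563.0, 464.0, 86.0] [600.0, 474.0, 79.0] [603.0, 482.0, 74.0] [555.0, 490.0, 86.0] 839
440 [(-175, np.float64(453.2), np.int64(25)), (-145, np.float64(456.6), np.int64(21)), (-115, np.float64(458.2), np.int64(26)), (-85, np.float64(459.1), np.int64(26)), (-55, np.floa
[... 1130 characters left out ...]
63.0, 79.0] [560.0, 467.0, 89.0] [532.0, 470.0, 97.0] [535.0, 475.0, 97.0] [561.0, 479.0, 85.0] [605.0, 482.0, 73.0] [528.0, 488.0, 91.0] 1873
440 [(-175, np.float64(458.0), np.int64(12)), (-145, np.float64(461.4), np.int64(12)), (-115, np.float64(461.2), np.int64(13)), (-85, np.float64(462.2), np.int64(14)), (-55, np.float64(465.3), np.int64(13)), (-25, np.float64(465.3), np.int64(2))] [4.62458463e-02 4.65596737e+02]
510 [(-175, np.float64(528.8), np.int64(14)), (-145, np.float64(528.7), np.int64(11)), (-115, np.float64(531.1), np.int64(15)), (-85, np.float64(533.3), np.int64(16)), (-55, np.float64(535.6), np.int64(19)), (-25, np.float64(543.1), np.int64(9))] [6.96002381e-02 5.39188474e+02]
```

View pics/o11.png

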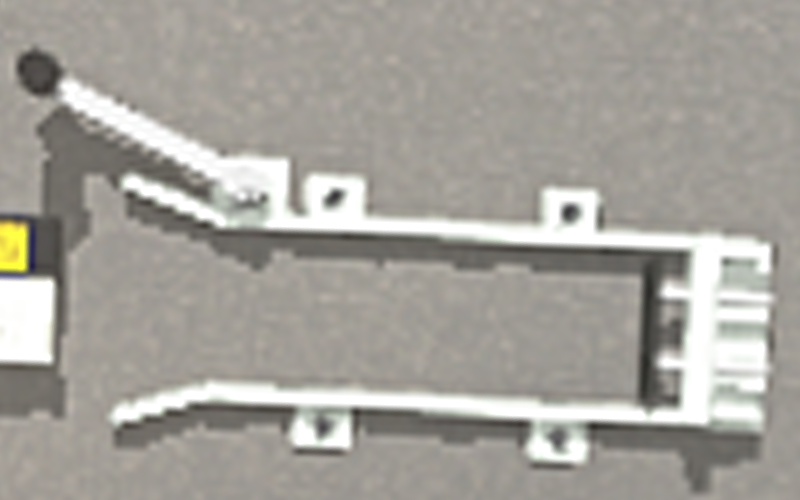

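```bash
python3 - <<'E'
from h import *
a=cv2.imread('pics/t1.png')[140:270,60:300]; cv2.imwrite('pics/t1w.png',cv2.resize(a,None,fx=3.3,fy=3.3,interpolation=cv2.INTER_CUBIC))
o=bot.get_obs(); print(Rotation.from_euler('xyz',o['tcp_rot']).as_matrix().round(3), o['tool_pos'])
E
```

```text
[[ 0.     0.279 -0.96 ]
 [-0.    -0.96  -0.279]
 [-1.     0.     0.   ]] [ 146.5083052  -504.17290485  226.75039369]
```

View pics/t1w.png

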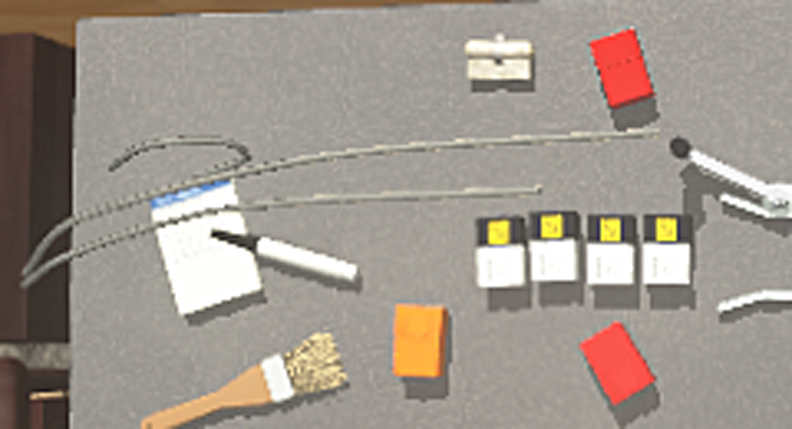

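View pics/s1.png

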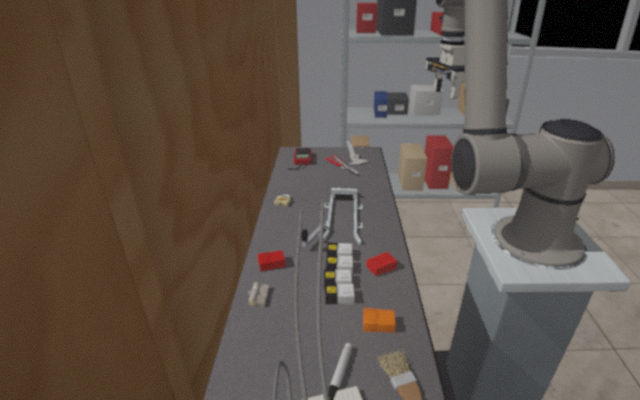

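```bash
python3 -m handwheel '[[[0,0,0,0.111],[0,0,0,0.111],[0,0,0,0.111],[0,-2.7,-2.65,0],[0,-2.7,-2.65,0],[0,-2.7,-2.65,0],[0,-2.7,-2.65,0],[0,-2.7,-2.65,0]]]' 0
python3 -m handwheel '[[[0,-2.7,-2.65,0],[0,-2.7,-2.65,0],[0,-2.7,-2.65,0],[0,-2.7,-2.65,0],[0,-2.7,-2.65,0],[0,-2.7,-2.65,0],[0,-2.7,-2.65,0],[0,0,0,0]]]'
```

```text
time: 1.67
tool_pos: [286.6, -374.7, 226.9]
tcp_rot: [2.159, 1.57, -1.033]
contact_force: [0.7, -0.4, 0.5]
grip_width: 43.2
time: 2.33
tool_pos: [484.2, -192.1, 226.7]
tcp_rot: [-2.544, 1.568, 0.553]
contact_force: [-0.7, 1.1, -0.3]
grip_width: 0.8
```

```bash
python3 -m handwheel '[[[0,-3.8,0.24,0],[0,-3.8,0.24,0],[0,-3.8,0.24,0],[0,-3.8,0.24,0],[0,-3.8,0.24,0],[0,-3.8,0.24,0],[0,-3.8,0.24,0],[0,-3.8,0.24,0]]]'
python3 -m handwheel '[[[0,-3.8,0.24,0],[0,-3.8,0.24,0],[0,-3.8,0.24,0],[0,-3.8,0.24,0],[0,0,0,0],[0,0,0,0]]]'
python3 - <<'E'
from h import *
o=bot.get_obs(); print(Rotation.from_euler('xyz',o['tcp_rot']).as_matrix().round(4), o['tool_pos'],o['joint_positions'].round(3),o['contact_force'])
p,d=snap('top','t2.png');C=cloud('top',d);p2,d2=snap('side','s2.png');C2=cloud('side',d2)
np.savez('c2',C=C,C2=C2)
for C in(C,C2):
  m=(C[...,1]>100)&(C[...,1]<420)&(C[...,0]>380)&(C[...,0]<600)
  for z in range(60,640,30):
    q=C[m&(C[...,2]>z)&(C[...,2]<z+30)]
    if len(q)>3: print(z,len(q),'x',np.percentile(q[:,0],[2,98]).round(),'y',np.percentile(q[:,1],[2,98]).round())
E
```

```text
time: 3.0
tool_pos: [476.1, 109.6, 226.9]
tcp_rot: [2.802, 1.57, -0.39]
contact_force: [-0.3, 0.8, 0.9]
grip_width: 0.3
time: 3.5
tool_pos: [474.0, 261.9, 226.3]
tcp_rot: [0.98, 1.57, -2.208]
contact_force: [-0.0, -0.3, 0.2]
grip_width: 0.8
[[-3.000e-04 -4.660e-02 -9.989e-01]
 [-4.000e-04 -9.989e-01  4.660e-02]
 [-1.000e+00  4.000e-04  3.000e-04]] [474.02378099 261.90485578 226.34413257] [ 0.363  0.373  1.479 -0.     1.29   1.981] [-0.00719734 -0.3075634   0.18060588]
90 226 x [576. 591.] y [112. 364.]
120 57 x [540. 591.] y [102. 330.]
150 120 x [538. 544.] y [199. 316.]
180 65 x [537. 543.] y [141. 202.]
270 24 x [440. 490.] y [231. 234.]
300 375 x [439. 508.] y [168. 266.]
330 711 x [437. 503.] y [167. 247.]
390 88 x [447. 500.] y [225. 239.]
420 67 x [435. 492.] y [223. 267.]
450 12 x [437. 442.] y [244. 258.]
480 48 x [433. 445.] y [235. 263.]
510 89 x [420. 534.] y [192. 288.]
540 1242 x [388. 531.] y [168. 316.]
570 3760 x [387. 517.] y [170. 316.]
600 176 x [381. 399.] y [163. 183.]
60 5 x [594. 596.] y [417. 420.]
90 515 x [539. 593.] y [133. 418.]
120 309 x [540. 592.] y [110. 409.]
150 220 x [540. 547.] y [196. 312.]
180 73 x [540. 546.] y [141. 195.]
210 40 x [467. 487.] y [263. 276.]
240 59 x [467. 488.] y [275. 279.]
270 271 x [439. 515.] y [179. 349.]
300 1183 x [439. 515.] y [179. 356.]
330 1537 x [447. 514.] y [268. 355.]
360 825 x [446. 511.] y [270. 312.]
390 1279 x [442. 512.] y [262. 310.]
420 1270 x [440. 514.] y [268. 300.]
450 1299 x [442. 512.] y [269. 307.]
480 1416 x [439. 515.] y [227. 323.]
510 2316 x [420. 532.] y [229. 331.]
540 1942 x [401. 535.] y [233. 332.]
```

View pics/s2.png

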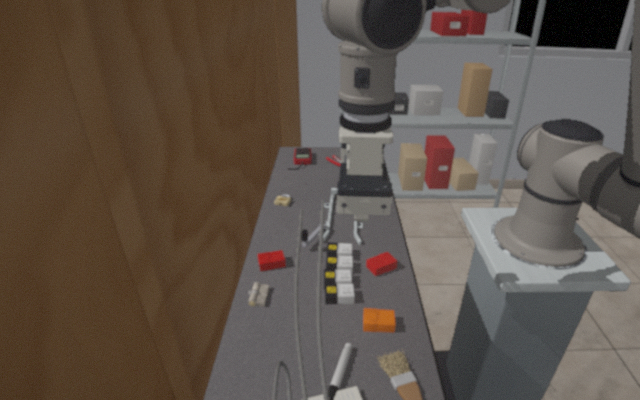

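View pics/t2.png

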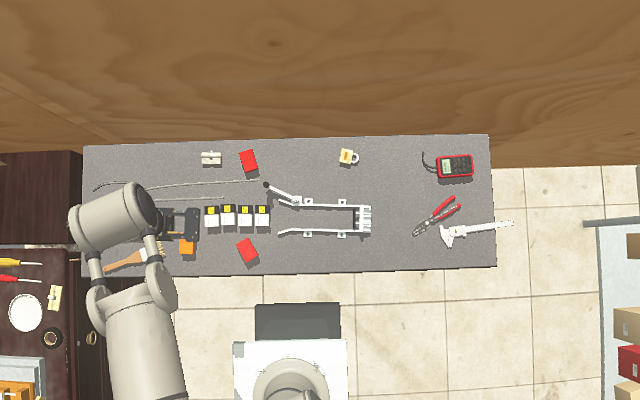

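```bash
python3 -m handwheel '[[[3.5,0,-0.5,0],[3.5,0,-0.5,0],[3.5,0,-0.5,0],[3.5,0,-0.5,0],[3.0,0,-0.2,0],[2.5,0,-0.1,0],[1.5,0,-0.1,0],[0,0,0,0]]]'
python3 -m handwheel '[[[0.6,0,0,0],[0.1,0,0,0],[0,0,0,0],[0,0,0,0]]]'
python3 - <<'E'
from h import *
o=bot.get_obs(); print(o['tool_pos'],o['contact_force'])
p,d=snap('side','s3.png'); cv2.imwrite('pics/s3z.png',cv2.resize(p[60:360,230:460,::-1],None,fx=2,fy=2,interpolation=cv2.INTER_CUBIC)); 
E
```

```text
time: 4.27
tool_pos: [496.9, 256.5, 13.5]
tcp_rot: [0.444, 1.564, -2.75]
contact_force: [-1.4, -1.1, -0.1]
grip_width: 0.5
time: 4.6
tool_pos: [499.2, 259.1, 10.9]
tcp_rot: [-2.804, 1.569, 0.287]
contact_force: [0.6, -0.1, -0.0]
grip_width: 0.4
[499.21223317 259.1338961   10.90760464] [ 0.62388419 -0.12616736 -0.01112129]
```

View pics/s3z.png

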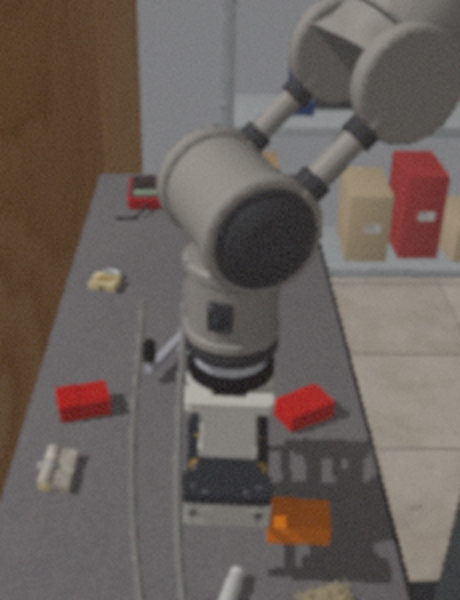

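```bash
python3 -m handwheel '[[[0.2,0.5,0,0],[0.1,0.5,0,0],[0,0.3,0,0],[0,0.3,0,0],[0,0.3,0,0],[0,0.3,0,0],[0,0.3,0,0],[0,0.3,0,0]]]'
python3 -m handwheel '[[[0,0.4,0,0],[0,0.4,0,0],[0,0.4,0,0],[0,0.4,0,0],[0,0.4,0,0],[0,0.4,0,0],[0,0.3,0,0],[0,0,0,0]]]'
python3 - <<'E'
from h import *
o=bot.get_obs(); print(o['tool_pos'],o['contact_force'])
p,d=snap('side','s4.png'); cv2.imwrite('pics/s4z.png',cv2.resize(p[180:330,250:420,::-1],None,fx=4,fy=4,interpolation=cv2.INTER_CUBIC)); 
p,d=snap('top','t4.png'); cv2.imwrite('pics/t4z.png',cv2.resize(p[150:260,170:390,::-1],None,fx=3.5,fy=3.5,interpolation=cv2.INTER_CUBIC)); 
E
```

```text
time: 5.32
tool_pos: [497.1, 231.0, 6.7]
tcp_rot: [-2.661, 1.571, 0.431]
contact_force: [-0.8, 1.9, 0.2]
grip_width: 0.4
time: 5.98
tool_pos: [495.6, 203.5, 6.7]
tcp_rot: [0.94, 1.57, -2.252]
contact_force: [0.3, -0.1, 0.3]
grip_width: 0.5
[495.62404012 203.48610447   6.6725173 ] [ 0.29733097 -0.14567968  0.25745439]
```

View pics/s4z.png

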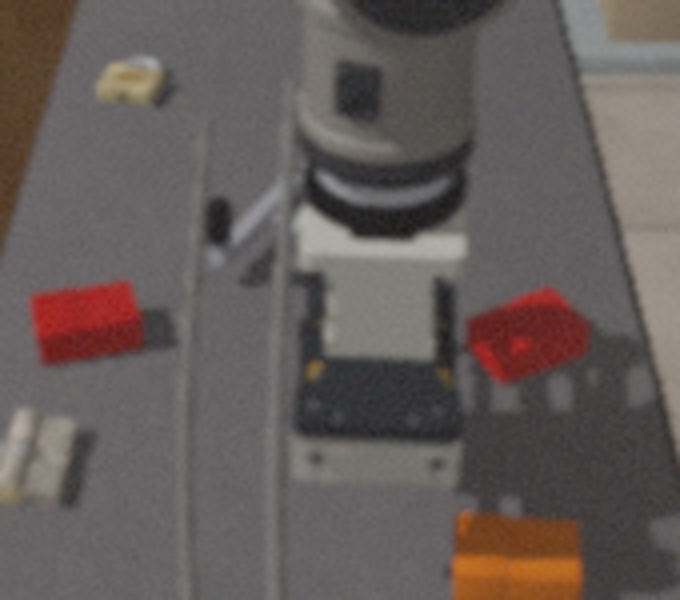

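View pics/t4z.png

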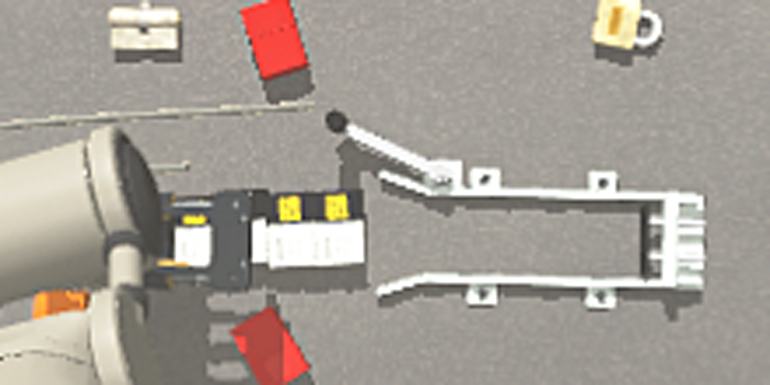

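```bash
python3 -m handwheel '[[[0,0.4,0,0],[0,0.4,0,0],[0,0.4,0,0],[0,0.4,0,0],[0,0.4,0,0],[0,0.4,0,0],[0,0.4,0,0],[0,0.4,0,0]]]'
python3 -m handwheel '[[[0,0.4,0,0],[0,0.4,0,0],[0,0.4,0,0],[0,0.4,0,0],[0,0.2,0,0],[0,0,0,0]]]'
python3 - <<'E'
from h import *
o=bot.get_obs(); print(o['tool_pos'],o['contact_force'])
p,d=snap('top','t5.png'); cv2.imwrite('pics/t5z.png',cv2.resize(p[170:260,210:390,::-1],None,fx=4.4,fy=4.4,interpolation=cv2.INTER_CUBIC)); 
C=cloud('top',d)
q=C[(abs(C[...,2]-22)<7)&(C[...,0]>440)&(C[...,0]<545)&(C[...,1]<130)&(C[...,1]>-60)]
for b in range(-40,120,12):
    s=q[(q[:,1]>b)&(q[:,1]<b+12)]
    if len(s)>4: print(b,len(s),np.percentile(s[:,0],[4,96]).round(1))
print(q[:,1].min())
E
```

```text
time: 6.75
tool_pos: [494.1, 171.8, 6.7]
tcp_rot: [1.26, 1.571, -1.932]
contact_force: [-0.8, 2.5, -0.6]
grip_width: 0.3
time: 7.25
tool_pos: [493.2, 153.7, 6.7]
tcp_rot: [1.236, 1.57, -1.956]
contact_force: [0.3, 0.8, -0.4]
grip_width: 0.4
[493.17372011 153.69866994   6.68319949] [ 0.28210509  0.83460697 -0.42584963]
-40 7 [537.7 542.9]
-28 5 [538.5 543.1]
-16 91 [476.  529.9]
-4 93 [474.7 527.5]
8 90 [472.3 529. ]
20 93 [475.4 529. ]
32 96 [473.1 528.2]
44 82 [474.  526.1]
56 86 [476.4 531.9]
68 10 [477.4 520.1]
92 7 [506.2 532.8]
104 78 [474.9 530.1]
116 63 [479.4 527.9]
-57.5199692865103
```

View pics/t5z.png

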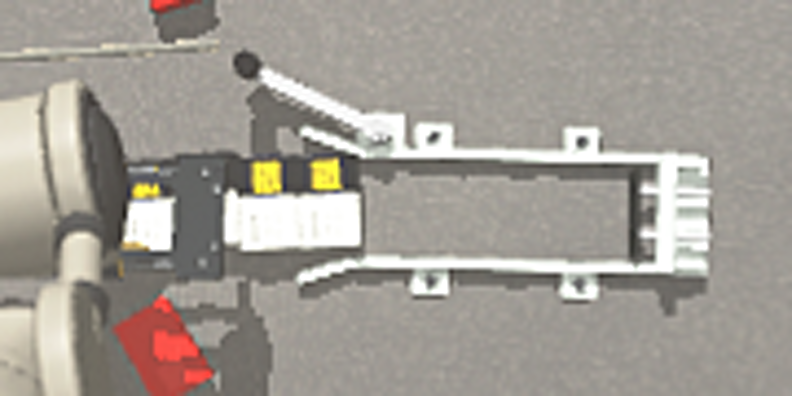

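```bash
python3 -m handwheel '[[[0,0.3,0.01,0],[0,0.3,0.01,0],[0,0.3,0.01,0],[0,0.3,0.01,0],[0,0.3,0.01,0],[0,0.3,0.01,0],[0,0.3,0.01,0],[0,0.3,0.01,0]]]'
python3 -m handwheel '[[[0,0.3,0,0],[0,0.3,0,0],[0,0.3,0,0],[0,0.3,0,0],[0,0.3,0,0],[0,0.3,0,0],[0,0.3,0,0],[0,0.3,0,0]]]'
python3 - <<'E'
from h import *
o=bot.get_obs(); print(o['tool_pos'],o['contact_force'])
p,d=snap('top','t6.png'); cv2.imwrite('pics/t6z.png',cv2.resize(p[170:260,210:390,::-1],None,fx=4.4,fy=4.4,interpolation=cv2.INTER_CUBIC)); 
E
```

```text
time: 7.97
tool_pos: [491.2, 130.0, 6.7]
tcp_rot: [1.487, 1.571, -1.705]
contact_force: [-0.3, 2.8, -0.5]
grip_width: 0.1
time: 8.63
tool_pos: [490.0, 106.1, 6.7]
tcp_rot: [1.247, 1.571, -1.945]
contact_force: [-0.5, 1.5, 0.5]
grip_width: 0.4
[489.95218537 106.06123746   6.68614339] [-0.51898417  1.54068664  0.52751144]
```

View pics/t6z.png

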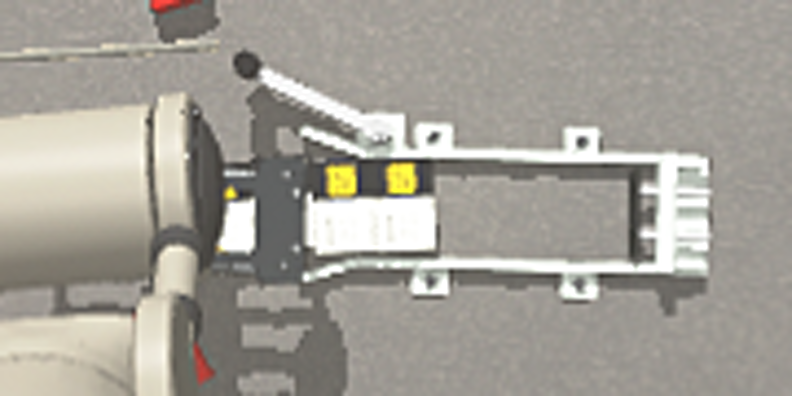

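```bash
python3 -m handwheel '[[[0,-0.2,0,0],[0,-0.2,0,0],[0,0,-0.5,0],[0,0,-0.6,0],[0,0.1,0,0],[0,0.1,0,0],[0,0.1,0,0],[0,0.1,0,0]]]'
python3 -m handwheel '[[[0,0.2,0,0],[0,0.3,0,0],[0,0.3,0,0],[0,0.3,0,0],[0,0.3,0,0],[0,0.3,0,0],[0,0.3,0,0],[0,0.3,0,0]]]'
python3 -m handwheel '[[[0,0.3,0,0],[0,0.3,0,0],[0,0.3,0,0],[0,0.3,0,0],[0,0.3,0,0],[0,0.3,0,0],[0,0.2,0,0],[0,0,0,0]]]'
python3 - <<'E'
from h import *
o=bot.get_obs(); print(o['tool_pos'],o['contact_force'])
p,d=snap('top','t7.png'); cv2.imwrite('pics/t7z.png',cv2.resize(p[170:260,210:390,::-1],None,fx=4.4,fy=4.4,interpolation=cv2.INTER_CUBIC)); 
p,d=snap('side','s7.png'); cv2.imwrite('pics/s7z.png',cv2.resize(p[130:280,260:430,::-1],None,fx=4,fy=4,interpolation=cv2.INTER_CUBIC)); 
E
```

```text
time: 9.35
tool_pos: [500.8, 105.7, 6.6]
tcp_rot: [0.121, 1.57, -3.071]
contact_force: [0.1, 1.8, -1.4]
grip_width: 0.3
time: 10.02
tool_pos: [499.8, 82.5, 6.7]
tcp_rot: [1.315, 1.571, -1.877]
contact_force: [0.2, 2.1, -0.7]
grip_width: 0.6
time: 10.68
tool_pos: [498.8, 62.3, 6.7]
tcp_rot: [1.213, 1.57, -1.979]
contact_force: [0.5, 0.6, -1.0]
grip_width: 0.1
[498.77587077  62.34647171   6.67414161] [ 0.46923006  0.58955148 -1.04293441]
```

View pics/t7z.png

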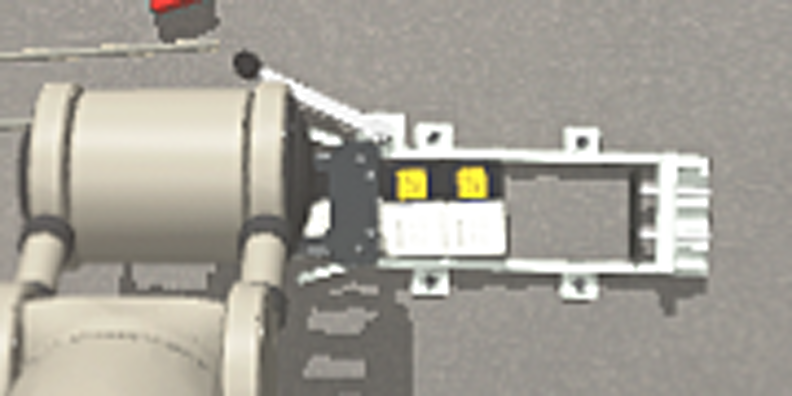

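View pics/s7z.png

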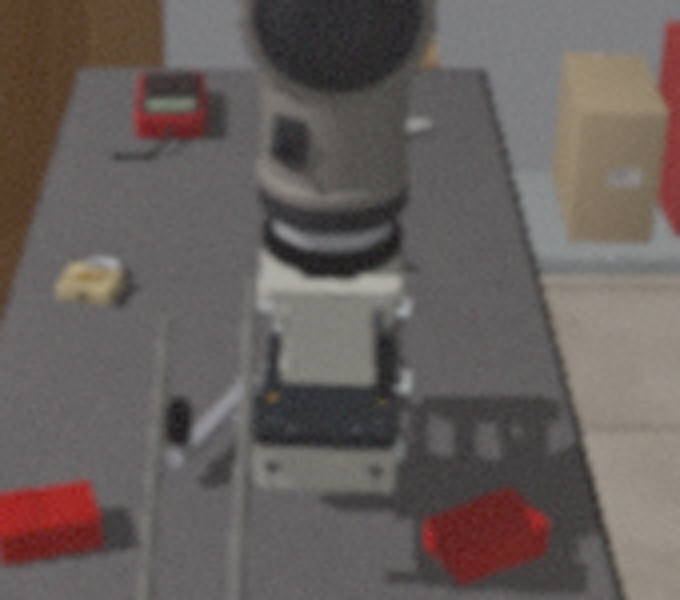

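```bash
cat > g.py <<'E'
import sys
from plant import bot
o=bot.get_obs(); print('Fy',o['contact_force'][1].round(2)); sys.exit(0 if o['contact_force'][1]<float(sys.argv[1]) else 1)
E
python3 -m handwheel '[[[0,0.3,0,0],[0,0.3,0,0],[0,0.3,0,0],[0,0.3,0,0],[0,0.3,0,0],[0,0.3,0,0],[0,0.3,0,0],[0,0.3,0,0]]]' | grep -v rot && python3 g.py 5 && python3 -m handwheel '[[[0,0.3,0,0],[0,0.3,0,0],[0,0.3,0,0],[0,0.3,0,0],[0,0.3,0,0],[0,0.3,0,0],[0,0.2,0,0],[0,0.1,0,0]]]' && python3 g.py 5 && python3 -m handwheel '[[[0,0.1,0,0],[0,0.1,0,0],[0,0.1,0,0],[0,0.1,0,0],[0,0.1,0,0],[0,0.1,0,0],[0,0.1,0,0],[0,0.1,0,0]]]' && python3 g.py 4
python3 - <<'E'
from h import *
o=bot.get_obs(); print(o['time'],o['tool_pos'],o['contact_force'])
p,d=snap('top','t8.png'); cv2.imwrite('pics/t8z.png',cv2.resize(p[170:260,210:390,::-1],None,fx=4.4,fy=4.4,interpolation=cv2.INTER_CUBIC)); 
E
```

```text
time: 11.45
tool_pos: [498.2, 38.7, 6.9]
contact_force: [1.9, 4.5, 1.1]
grip_width: 0.8
Fy 4.46
time: 12.12
tool_pos: [498.6, 17.8, 7.4]
tcp_rot: [-3.088, 1.566, 0.003]
contact_force: [5.1, 5.3, 1.3]
grip_width: 0.5
Fy 5.26
12.1167 [498.62377726  17.77961844   7.42125123] [5.12138479 5.25682942 1.33567048]
```

View pics/t8z.png

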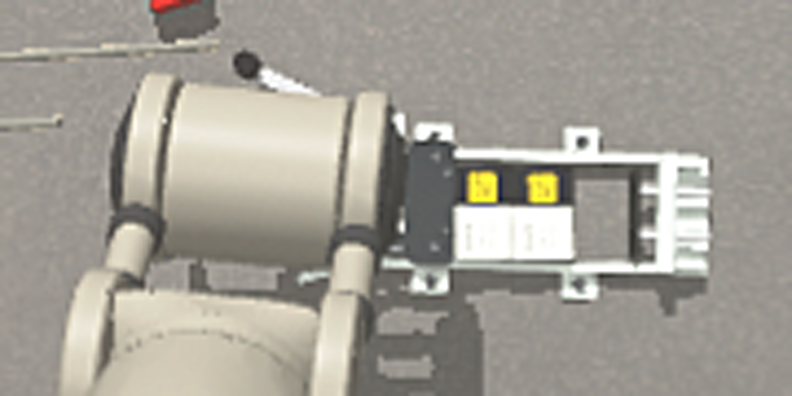

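```bash
python3 -m handwheel '[[[0,-0.2,0,0],[0,-0.2,0,0],[0,-0.2,0,0],[0,0,0,0],[0,0,0,0]]]'
python3 - <<'E'
from h import *
o=bot.get_obs(); print(o['time'],o['tool_pos'],o['contact_force'],o['moment'],Rotation.from_euler('xyz',o['tcp_rot']).as_matrix().round(3)[:,1])
p,d=snap('side','s9.png'); cv2.imwrite('pics/s9z.png',cv2.resize(p[130:280,260:430,::-1],None,fx=4,fy=4,interpolation=cv2.INTER_CUBIC)); 
E
```

```text
time: 12.58
tool_pos: [496.5, 23.9, 6.5]
tcp_rot: [0.313, 1.57, -2.878]
contact_force: [-0.6, -0.4, 0.8]
grip_width: 0.4
12.5833 [496.53015606  23.92010566   6.53994864] [-0.61435781 -0.39429999  0.8155533 ] [-0.0078291   0.01425984  0.00027193] [-0.05  -0.999  0.   ]
```

View pics/s9z.png

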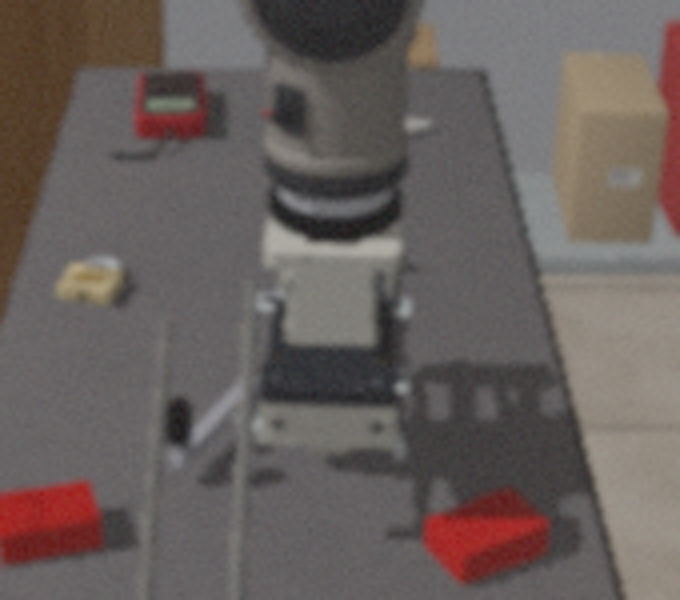

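```bash
python3 -m handwheel '[[[0,-0.5,0,0],[0,-0.5,0,0],[-3,0,0,0],[-4,0,0,0],[-4,0,0,0],[-4,0,2,0],[0,0,4,0],[0,0,4,0]]]'
python3 -m handwheel '[[[0,0,2,0],[0,0,0,0],[0,0,0,0]]]'
python3 - <<'E'
from h import *
o=bot.get_obs(); print(o['time'],o['tool_pos'],o['contact_force'])
p,d=snap('side','s10.png'); cv2.imwrite('pics/s10z.png',cv2.resize(p[160:280,280:410,::-1],None,fx=5,fy=5,interpolation=cv2.INTER_CUBIC)); 
p,d=snap('top','t10.png'); cv2.imwrite('pics/t10z.png',cv2.resize(p[170:260,250:390,::-1],None,fx=5.6,fy=5.6,interpolation=cv2.INTER_CUBIC)); 
np.savez('c10',C=cloud('top',d))
E
```

```text
time: 13.3
tool_pos: [399.6, 39.1, 155.8]
tcp_rot: [3.083, 1.565, -0.109]
contact_force: [-0.9, -0.0, -0.9]
grip_width: 0.2
time: 13.55
tool_pos: [378.6, 40.2, 154.5]
tcp_rot: [3.039, 1.569, -0.152]
contact_force: [-0.1, -0.2, 0.2]
grip_width: -0.0
13.55 [378.60571794  40.21826872 154.47086438] [-0.07031337 -0.23491846  0.19909024]
```

View pics/s10z.png

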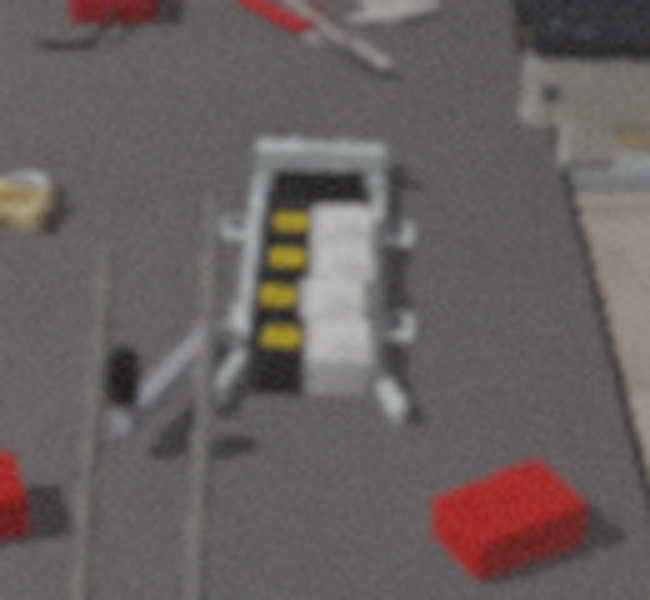

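View pics/t10z.png

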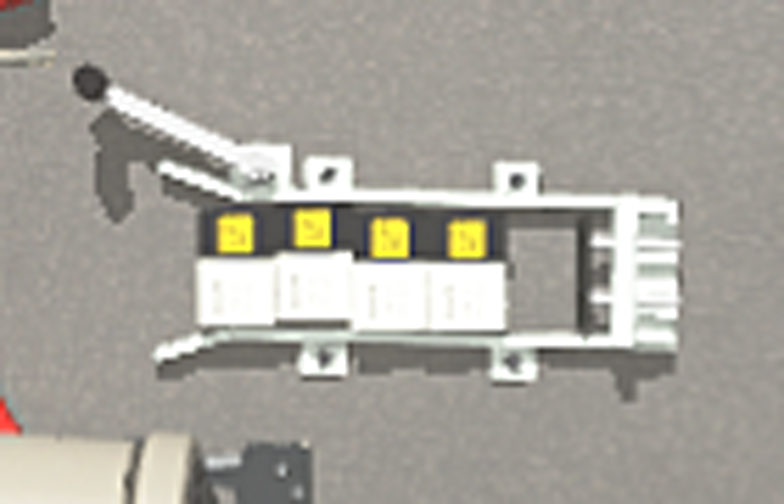

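```bash
python3 - <<'E'
from h import *
f=lambda c,r:(250+c/5.6-.4,170+r/5.6-.4)
for n,c,r,z in [('c4 top',238,208,22),('c4 bot',238,327,22),('c4 rear',199,267,22),('c3 top',312,203,22),('c3 bot',312,323,22),('c1 top',467,212,22),('c1 bot',467,332,22),('c1 front',505,270,22),('pad',580,270,21),
 ('Urail in L',235,196,11),('Urail in R',600,209,11),('Lrail in L',215,333,11),('Lrail in R',600,338,11),('br top',626,200,28),('br bot',626,345,28),('pin',262,175,25),('knob',90,82,58)]:
    print(n,w('top',f(c,r),z).round(1))
E
```

```text
c4 top [524.7 -18.7  22. ]
c4 bot [465.7 -17.2  22. ]
c4 rear [496.    1.3  22. ]
c3 top [526.  -55.5  22. ]
c3 bot [466.6 -53.8  22. ]
c1 top [ 519.2 -132.2   22. ]
c1 bot [ 459.8 -130.2   22. ]
c1 front [ 489.9 -150.1   22. ]
pad [ 488.8 -187.4   21. ]
Urail in L [531.5 -16.9  11. ]
Urail in R [ 519.5 -199.4   11. ]
Lrail in L [463.4  -5.2  11. ]
Lrail in R [ 455. -197.   11.]
br top [ 522.3 -210.9   28. ]
br bot [ 450.8 -208.    28. ]
pin [540.5 -31.2  25. ]
knob [585.4  50.   58. ]
```

```bash
python3 -m handwheel '[[[0,0,-3.5,0],[0,0,-3.5,0],[0,0,-3,0],[0,0,-1.9,0],[3.5,0,0,0],[3.5,0,0,0],[3.5,0,0,0],[2.5,0,0,0]]]'
python3 -m handwheel '[[[1.5,0,0,0],[0.3,0,0,0],[0,0.3,0,0],[0,0.3,0,0],[0,0.2,0,0],[0,0.1,0,0],[0,0,0,0]]]'
```

```text
time: 14.32
tool_pos: [497.6, 33.9, 20.6]
tcp_rot: [-0.001, 1.568, 3.09]
contact_force: [1.2, -0.6, -0.8]
grip_width: 0.6
time: 14.9
tool_pos: [498.1, 24.5, 7.0]
tcp_rot: [3.044, 1.569, -0.148]
contact_force: [-0.1, -0.4, -0.0]
grip_width: 0.2
```

```bash
python3 -m handwheel '[[[0,0.1,0,0],[0,0.1,0,0],[0,0.1,0,0],[0,0.1,0,0],[0,0.15,-0.01,0],[0,0.15,-0.01,0],[0,0.15,-0.01,0],[0,0.15,-0.01,0]]]' && python3 g.py 6 && python3 -m handwheel '[[[0,0.15,-0.01,0],[0,0.15,-0.01,0],[0,0.15,-0.01,0],[0,0.15,-0.01,0],[0,0.15,-0.01,0],[0,0.15,-0.01,0],[0,0.15,0,0],[0,0.15,0,0]]]' && python3 g.py 6 && python3 -m handwheel '[[[0,0.1,0,0],[0,0.1,0,0],[0,0.1,0,0],[0,0.1,0,0]]]'
```

```text
time: 15.57
tool_pos: [497.2, 15.0, 6.0]
tcp_rot: [-1.896, 1.571, 1.195]
contact_force: [0.3, 2.2, 0.5]
grip_width: 0.5
Fy 2.17
time: 16.23
tool_pos: [497.2, 2.7, 6.0]
tcp_rot: [1.654, 1.571, -1.538]
contact_force: [0.1, 2.3, 0.4]
grip_width: 0.4
Fy 2.28
time: 16.57
tool_pos: [496.9, -1.2, 6.0]
tcp_rot: [1.571, 1.571, -1.621]
contact_force: [1.1, 2.9, -0.4]
grip_width: 0.7
```

Good: about 2 N sliding force, no lateral load. Continue to the pad.

```bash
python3 -m handwheel '[[[0,0.1,0,0],[0,0.1,0,0],[0,0.1,0,0],[0,0.1,0,0],[0,0.1,0,0],[0,0.1,0,0]]]' && python3 g.py 5 && python3 -m handwheel '[[[0,0.1,0,0],[0,0.1,0,0],[0,0.1,0,0],[0,0.1,0,0]]]' && python3 g.py 5 && python3 -m handwheel '[[[0,0.1,0,0],[0,0.1,0,0],[0,0.1,0,0]]]' && python3 g.py 5 && python3 -m handwheel '[[[0,0.07,0,0],[0,0.07,0,0],[0,0.07,0,0]]]'&& python3 g.py 5 && python3 -m handwheel '[[[0,0.07,0,0],[0,0.07,0,0],[0,0.07,0,0]]]'
```

```text
time: 17.07
tool_pos: [496.7, -7.2, 6.0]
tcp_rot: [1.28, 1.571, -1.912]
contact_force: [0.4, 2.5, -0.6]
grip_width: 0.2
Fy 2.49
time: 17.4
tool_pos: [496.5, -11.2, 6.0]
tcp_rot: [1.463, 1.571, -1.729]
contact_force: [-0.2, 2.1, -0.2]
grip_width: 0.5
Fy 2.13
time: 17.65
tool_pos: [496.3, -14.2, 6.0]
tcp_rot: [1.714, 1.571, -1.478]
contact_force: [-0.4, 2.7, 0.6]
grip_width: 0.1
Fy 2.65
time: 17.9
tool_pos: [496.2, -16.3, 6.0]
tcp_rot: [1.88, 1.571, -1.312]
contact_force: [0.1, 3.1, 0.5]
grip_width: 0.1
Fy 3.08
time: 18.15
tool_pos: [496.1, -18.4, 6.0]
tcp_rot: [2.005, 1.571, -1.187]
contact_force: [-0.4, 2.7, 1.1]
grip_width: 0.3
```

```bash
python3 -m handwheel '[[[0,0.07,0,0],[0,0.07,0,0]]]' && python3 g.py 4.5 && python3 -m handwheel '[[[0,0.07,0,0],[0,0.07,0,0]]]' && python3 g.py 4.5 && python3 -m handwheel '[[[0,0.07,0,0],[0,0.07,0,0]]]' && python3 g.py 4.5 && python3 -m handwheel '[[[0,0.07,0,0],[0,0.07,0,0]]]'&& python3 g.py 4.5 && python3 -m handwheel '[[[0,0.07,0,0],[0,0.07,0,0]]]'&& python3 g.py 4.5 && python3 -m handwheel '[[[0,0.07,0,0],[0,0.07,0,0]]]'
```

```text
time: 18.32
tool_pos: [496.1, -18.7, 6.0]
tcp_rot: [-1.717, 1.569, 1.374]
contact_force: [1.0, 12.0, 1.1]
grip_width: 0.4
Fy 12.04
```

```bash
python3 -m handwheel '[[[0,0,0,0],[0,0,0,0],[0,0,0,0]]]'
```

```text
time: 18.57
tool_pos: [496.1, -18.6, 6.0]
tcp_rot: [-1.745, 1.57, 1.346]
contact_force: [1.1, 8.8, 1.2]
grip_width: 0.3
```

```bash
python3 -m handwheel '[[[0,0.02,0,0],[0,0,0,0],[0,0,0,0],[0,0,0,0]]]';  python3 -m handwheel '[[[0,0,0,0],[0,0,0,0],[0,0,0,0],[0,0,0,0],[0,0,0,0],[0,0,0,0]]]'
python3 - <<'E'
from h import *
p,d=snap('top','t11.png'); cv2.imwrite('pics/t11z.png',cv2.resize(p[170:260,250:390,::-1],None,fx=5.6,fy=5.6,interpolation=cv2.INTER_CUBIC)); 
E
```

```text
time: 18.9
tool_pos: [496.1, -18.6, 6.0]
tcp_rot: [-1.659, 1.569, 1.432]
contact_force: [0.6, 9.6, 0.1]
grip_width: 0.4
time: 19.4
tool_pos: [496.1, -18.7, 6.0]
tcp_rot: [-1.737, 1.569, 1.355]
contact_force: [1.7, 10.0, 1.3]
grip_width: 0.6
```

View pics/t11z.png

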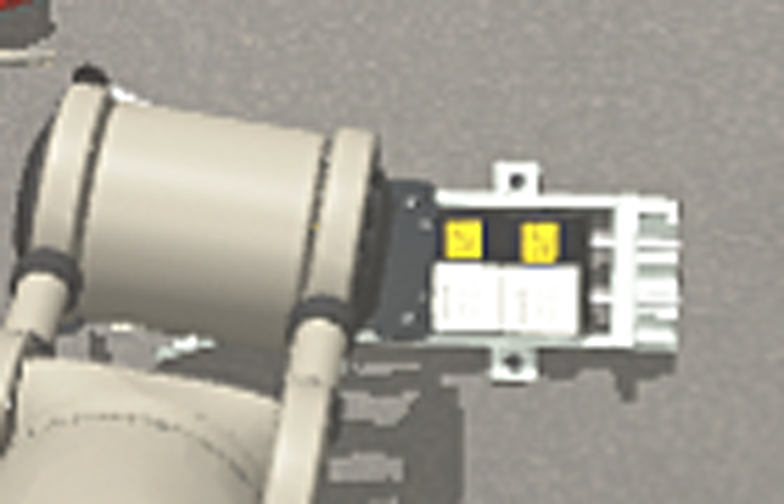

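```bash
python3 -m handwheel '[[[0,0,0,0],[0,0,0,0],[0,-0.05,0,0],[0,-0.1,0,0],[0,-0.3,0,0],[0,-0.5,0,0],[0,-0.5,0,0],[0,0,0,0]]]'
python3 -m handwheel '[[[-2,0,0,0],[-3.8,0,0,0],[-3.8,0,0,0],[-3.8,0,0,0],[-3.8,0,0,0],[-2,0,4,0],[0,0,4,0],[0,0,4,0]]]'
python3 - <<'E'
from h import *
o=bot.get_obs(); print(o['time'],o['tool_pos'],o['contact_force'])
p,d=snap('side','s12.png'); cv2.imwrite('pics/s12z.png',cv2.resize(p[160:280,280:410,::-1],None,fx=5,fy=5,interpolation=cv2.INTER_CUBIC)); 
p,d=snap('top','t12.png'); cv2.imwrite('pics/t12z.png',cv2.resize(p[170:260,250:390,::-1],None,fx=5.6,fy=5.6,interpolation=cv2.INTER_CUBIC)); 
f=lambda c,r:(250+c/5.6-.4,170+r/5.6-.4)
E
```

```text
time: 20.12
tool_pos: [496.7, -4.7, 6.0]
tcp_rot: [0.42, 1.571, -2.771]
contact_force: [-0.2, -0.0, -0.0]
grip_width: -0.0
time: 20.78
tool_pos: [378.9, 0.4, 197.6]
tcp_rot: [2.869, 1.568, -0.322]
contact_force: [-1.2, -0.2, 0.1]
grip_width: 0.2
20.7833 [378.91721211   0.42140841 197.55826759] [-1.20885774 -0.23889083  0.11057507]
```

View pics/s12z.png

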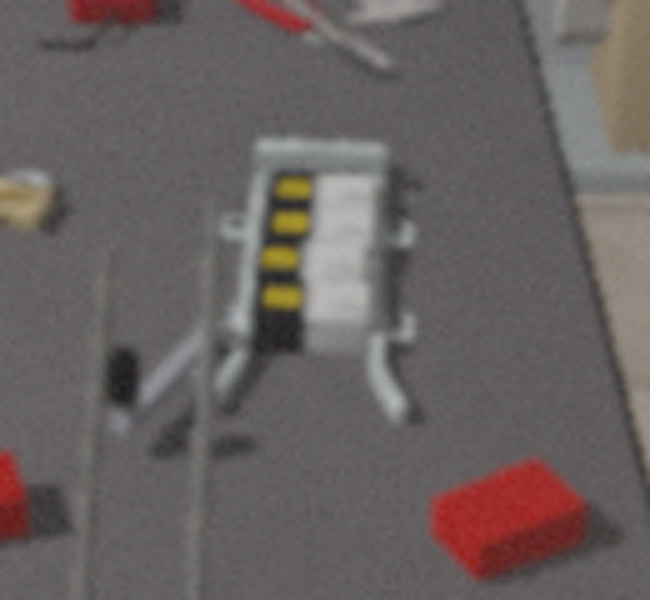

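View pics/t12z.png

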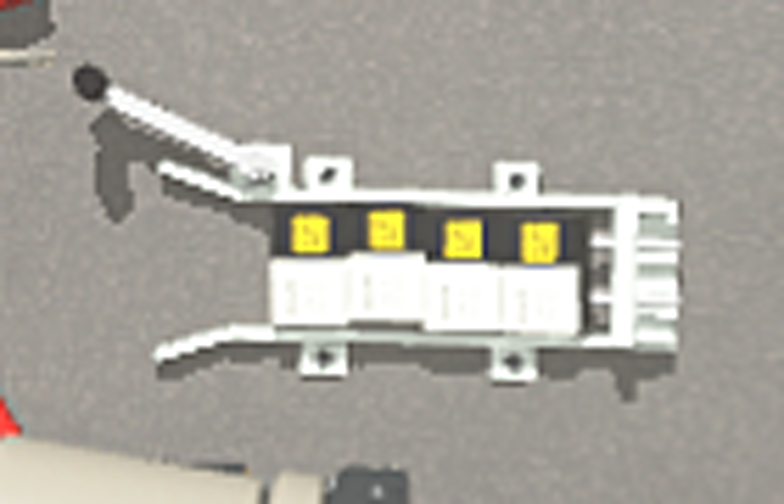

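```bash
python3 -m handwheel '[[[0,0,-3.65,0],[0,0,-3.65,0],[0,0,-3.65,0],[0,0,-3.65,0],[0,0,-3.65,0],[0,0,-3.65,0],[0,0,0,-0.1245],[0,0,0,-0.1245]]]'
python3 -m handwheel '[[[0,0,0,-0.1245],[0,0,0,-0.1245],[0,0,0,-0.1245],[0,0,0,-0.1245],[0,0,0,-0.1245],[0,0,0,-0.1245],[0,0,0,-0.1245],[0,0,0,-0.1245]]]'
python3 -m handwheel '[[[0,0,0,-0.1245],[0,0,0,-0.1245],[0,0,0,-0.1245],[0,0,0,0],[0,0,0,0]]]'
python3 - <<'E'
from h import *
o=bot.get_obs(); print(o['time'],o['tool_pos'],o['contact_force'],Rotation.from_euler('xyz',o['tcp_rot']).as_matrix().round(3)[:,1],o['joint_positions'].round(2))
T=np.array(o['tool_pos']); P=np.array([543,-32.]); prev=T[:2]
for th in [63]+list(range(63,184,10))+[183]:
    t=np.radians(th); u=np.array([np.cos(t),np.sin(t)]); n=np.array([np.sin(t),-np.cos(t)])
    q=P+50*u+n*(19*abs(n[0])+9.5*abs(n[1])+5)
    print(th,q.round(1),'tool y,z cm',(q-prev)[0].round(1)/10,-(q-prev)[1].round(1)/10); prev=q
E
```

```text
time: 21.55
tool_pos: [600.3, -10.7, 194.7]
tcp_rot: [-0.2, 1.569, -3.137]
contact_force: [-0.9, -0.1, -0.5]
grip_width: 0.4
time: 22.22
tool_pos: [598.8, -10.6, 196.2]
tcp_rot: [-0.367, 1.57, -2.308]
contact_force: [-0.5, 0.2, -0.6]
grip_width: 0.2
time: 22.63
tool_pos: [598.7, -10.5, 196.3]
tcp_rot: [-0.533, 1.571, -2.11]
contact_force: [0.2, -0.5, -0.3]
grip_width: 0.4
22.6333 [598.68039808 -10.51620371 196.30717824] [ 0.16717044 -0.50315263 -0.33460135] [ 1.    -0.006 -0.   ] [-0.15  0.5   1.36 -0.    1.28 -0.14]
63 [589.1   0.6] tool y,z cm -0.96 -1.1199999999999999
63 [589.1   0.6] tool y,z cm 0.0 -0.0
73 [582.4   8.2] tool y,z cm -0.6599999999999999 -0.76
83 [573.9  14.6] tool y,z cm -0.85 -0.63
93 [564.8  19.2] tool y,z cm -0.9099999999999999 -0.45999999999999996
103 [556.7  22.5] tool y,z cm -0.8099999999999999 -0.32999999999999996
113 [547.6  24.3] tool y,z cm -0.9199999999999999 -0.18
123 [537.7  24.2] tool y,z cm -0.99 0.01
133 [527.5  21.9] tool y,z cm -1.02 0.22999999999999998
143 [517.5  17.3] tool y,z cm -0.99 0.45999999999999996
153 [508.5  10.4] tool y,z cm -0.9 0.6900000000000001
163 [500.9   1.4] tool y,z cm -0.76 0.9
173 [495.4  -9.3] tool y,z cm -0.55 1.0699999999999998
183 [492.3 -19.2] tool y,z cm -0.32 0.99
183 [492.3 -19.2] tool y,z cm 0.0 -0.0
```

```bash
python3 -m handwheel '[[[3.8,0,0,0],[3.8,0,0,0],[3.8,0,0,0],[3.5,0,0,0],[2,0,0,0],[1.2,0,0,0],[0,0,0,0],[0,0,0,0]]]'
python3 - <<'E'
from h import *
o=bot.get_obs(); print(o['time'],o['tool_pos'],o['contact_force'])
T=np.array(o['tool_pos']); P=np.array([543,-32.]); prev=T[:2]
for th in list(range(63,184,10)):
    t=np.radians(th); u=np.array([np.cos(t),np.sin(t)]); n=np.array([np.sin(t),-np.cos(t)])
    q=P+42*u+n*(19*abs(n[0])+9.5*abs(n[1])+5)
    print(th,q.round(1),'tool y,z cm',((q-prev)[0]/10).round(2),(-(q-prev)[1]/10).round(2)); prev=q
p,d=snap('side','s13.png'); cv2.imwrite('pics/s13z.png',cv2.resize(p[120:290,240:430,::-1],None,fx=3.5,fy=3.5,interpolation=cv2.INTER_CUBIC)); 
E
```

```text
time: 23.3
tool_pos: [598.9, -10.6, 16.0]
tcp_rot: [1.217, 1.57, -0.358]
contact_force: [-0.4, -0.3, 0.8]
grip_width: 0.3
23.3 [598.87691733 -10.57484899  15.95503337] [-0.41491971 -0.30645935  0.78506582]
63 [585.4  -6.5] tool y,z cm -1.34 -0.41
73 [580.1   0.6] tool y,z cm -0.54 -0.71
83 [572.9   6.6] tool y,z cm -0.71 -0.61
93 [565.2  11.2] tool y,z cm -0.77 -0.46
103 [558.5  14.7] tool y,z cm -0.67 -0.35
113 [550.7  16.9] tool y,z cm -0.78 -0.22
123 [542.   17.4] tool y,z cm -0.87 -0.05
133 [532.9  16. ] tool y,z cm -0.91 0.14
143 [523.9  12.5] tool y,z cm -0.9 0.36
153 [515.6   6.8] tool y,z cm -0.83 0.57
163 [508.6  -0.9] tool y,z cm -0.7 0.77
173 [503.4 -10.3] tool y,z cm -0.52 0.93
183 [500.2 -18.7] tool y,z cm -0.31 0.85
```

View pics/s13z.png

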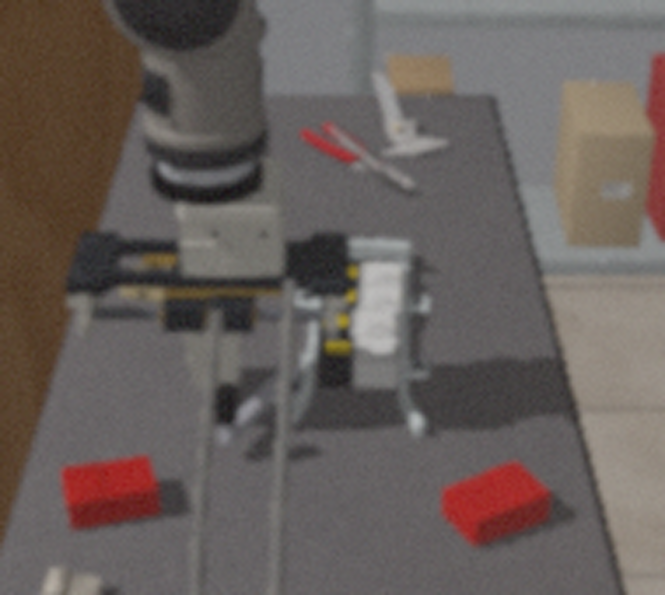

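```bash
python3 -m handwheel '[[[0,-0.67,-0.2,0],[0,-0.67,-0.2,0],[0,-0.27,-0.36,0],[0,-0.27,-0.35,0],[0,-0.36,-0.3,0],[0,-0.35,-0.31,0],[0,-0.39,-0.23,0],[0,-0.38,-0.23,0]]]'
python3 - <<'E'
from h import *
o=bot.get_obs(); print(o['time'],o['tool_pos'],o['contact_force'])
p,d=snap('side','s14.png'); cv2.imwrite('pics/s14z.png',cv2.resize(p[120:290,240:430,::-1],None,fx=3.5,fy=3.5,interpolation=cv2.INTER_CUBIC)); 
p,d=snap('top','t14.png'); cv2.imwrite('pics/t14z.png',cv2.resize(p[150:260,230:390,::-1],None,fx=4.5,fy=4.5,interpolation=cv2.INTER_CUBIC)); 
E
```

```text
time: 24.02
tool_pos: [564.8, 11.5, 15.9]
tcp_rot: [1.28, 1.57, -0.293]
contact_force: [2.2, -1.7, 1.8]
grip_width: 0.2
24.0167 [564.83897782  11.53513156  15.88207607] [ 2.18002184 -1.68406889  1.82650689]
```

View pics/s14z.png

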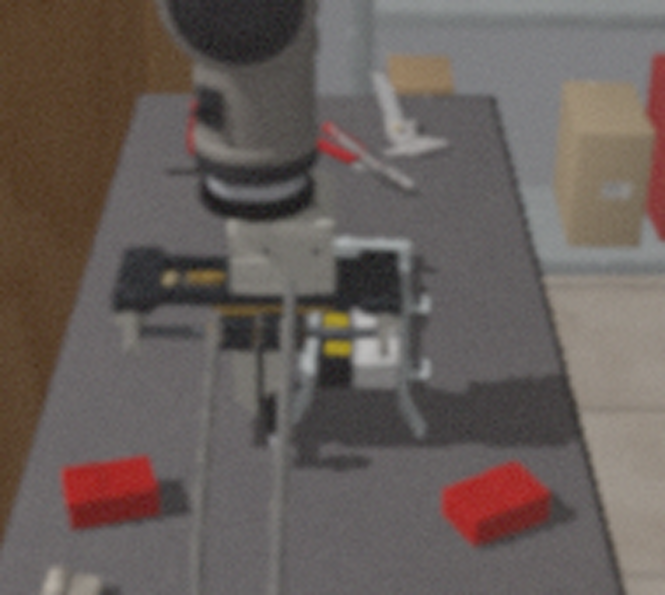

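View pics/t14z.png

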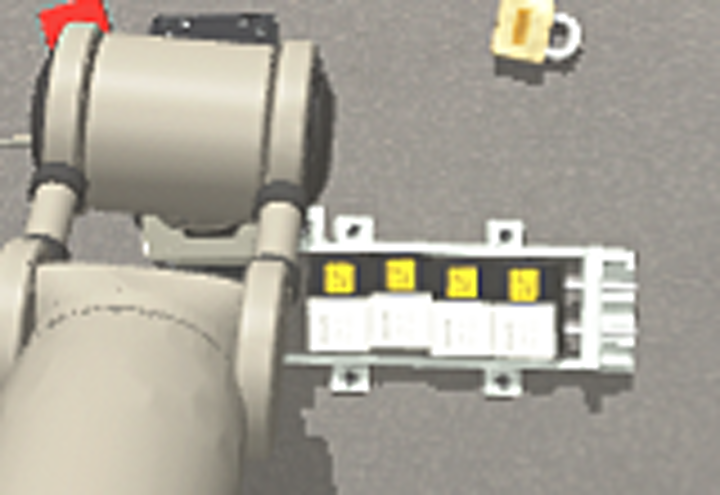

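```bash
python3 -m handwheel '[[[0,-0.34,-0.17,0],[0,-0.33,-0.18,0],[0,-0.39,-0.11,0],[0,-0.39,-0.11,0],[0,-0.43,-0.02,0],[0,-0.44,-0.03,0],[0,-0.45,0.07,0],[0,-0.46,0.07,0]]]'
python3 -m handwheel '[[[0,-0.45,0.18,0],[0,-0.45,0.18,0],[0,-0.41,0.28,0],[0,-0.42,0.29,0]]]'
python3 - <<'E'
from h import *
o=bot.get_obs(); print(o['time'],o['tool_pos'],o['contact_force'])
p,d=snap('side','s15.png'); cv2.imwrite('pics/s15z.png',cv2.resize(p[120:290,240:430,::-1],None,fx=3.5,fy=3.5,interpolation=cv2.INTER_CUBIC)); 
E
```

```text
time: 24.78
tool_pos: [532.0, 16.3, 15.6]
tcp_rot: [-2.722, 1.571, 1.988]
contact_force: [2.0, 0.2, 2.0]
grip_width: 0.4
time: 25.12
tool_pos: [514.5, 6.9, 15.5]
tcp_rot: [-1.845, 1.57, 2.865]
contact_force: [2.2, 0.3, 1.0]
grip_width: 0.8
25.1167 [514.52408472   6.86409932  15.48876939] [2.20501631 0.25106578 0.97422541]
```

View pics/s15z.png

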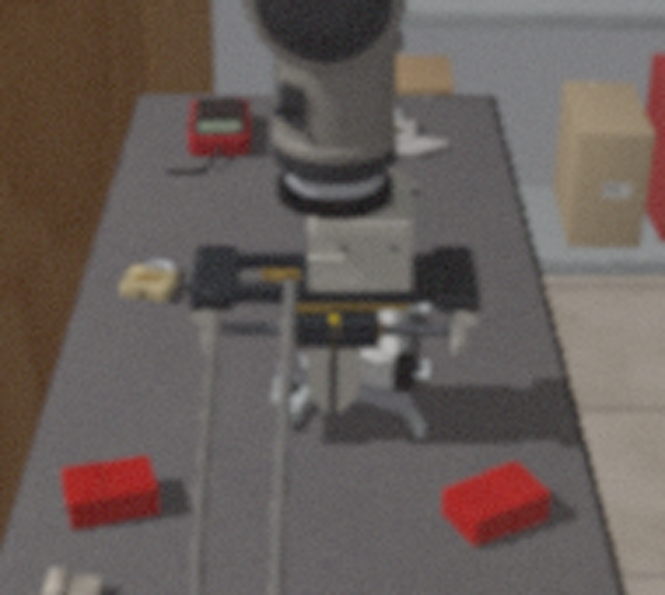

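```bash
python3 -m handwheel '[[[0,-0.35,0.38,0],[0,-0.35,0.39,0],[0,-0.26,0.46,0],[0,-0.26,0.47,0],[0,-0.1,0.3,0]]]' && python3 g.py 4 && python3 -m handwheel '[[[0,0,0.1,0],[0,0,0.1,0],[0,0,0.1,0]]]' && python3 g.py 4 && python3 -m handwheel '[[[0,0,0.1,0],[0,0,0.1,0]]]'
```

```text
time: 25.58
tool_pos: [501.8, -12.2, 15.6]
tcp_rot: [2.957, 1.568, 1.382]
contact_force: [4.9, 23.1, -1.2]
grip_width: 0.3
Fy 23.06
```

```bash
python3 -m handwheel '[[[0,0,-0.2,0],[0,0,-0.3,0],[0,0,-0.5,0],[0,0,-0.5,0],[-3.5,0,0,0],[-3.8,0,0,0],[-3.8,0,0,0],[-3.8,0,0,0]]]'
python3 -m handwheel '[[[-2,-2,0,0],[0,-4,0,0],[0,-4,0,0],[0,-3,0,0],[0,0,0,0]]]'
python3 - <<'E'
from h import *
o=bot.get_obs(); print(o['time'],o['tool_pos'],o['contact_force'])
p,d=snap('side','s16.png'); cv2.imwrite('pics/s16z.png',cv2.resize(p[160:280,280:410,::-1],None,fx=5,fy=5,interpolation=cv2.INTER_CUBIC)); 
p,d=snap('top','t16.png'); cv2.imwrite('pics/t16z.png',cv2.resize(p[170:260,250:390,::-1],None,fx=5.6,fy=5.6,interpolation=cv2.INTER_CUBIC)); 
E
```

```text
time: 26.25
tool_pos: [501.3, 2.4, 166.1]
tcp_rot: [-1.444, 1.569, -3.017]
contact_force: [0.7, -1.0, 0.4]
grip_width: 0.3
time: 26.67
tool_pos: [366.0, 3.4, 184.0]
tcp_rot: [-1.654, 1.566, 3.057]
contact_force: [-0.5, 0.3, -0.6]
grip_width: 0.4
26.6667 [365.97992501   3.36935778 184.01941445] [-0.47953012  0.26518743 -0.59483135]
```

View pics/s16z.png

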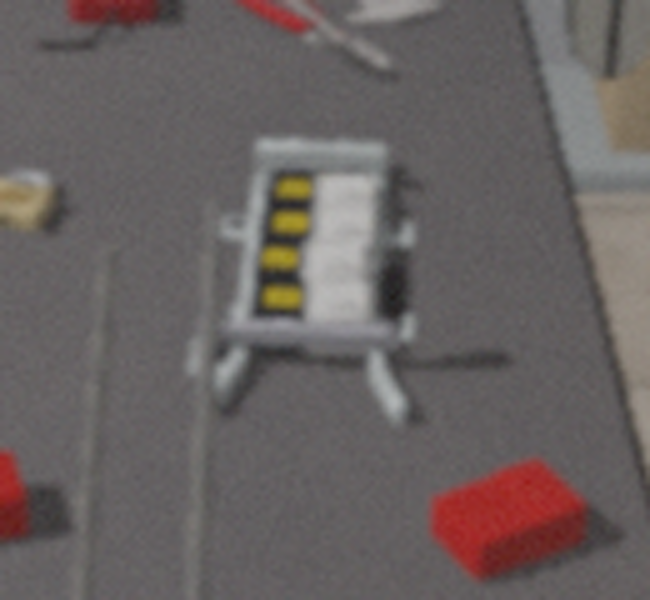

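View pics/t16z.png

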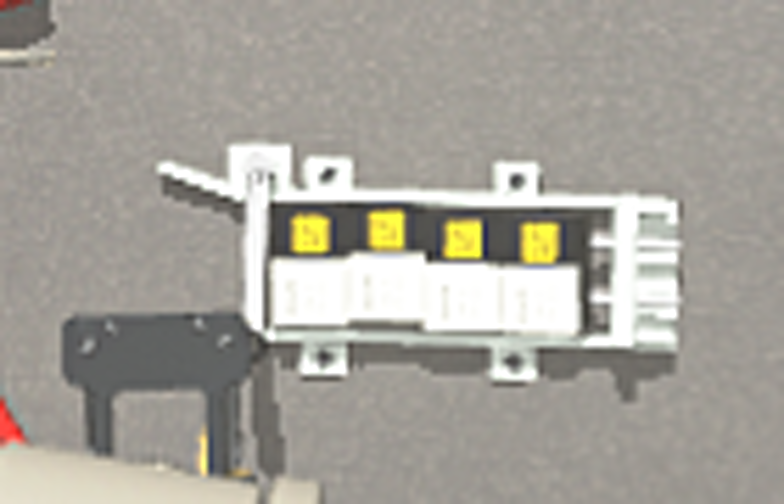

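```bash
python3 - <<'E'
from h import *
a=cv2.imread('pics/t16.png').astype(float).mean(2); b=cv2.imread('pics/t12.png').astype(float).mean(2)
# bar left edge: dark desk->bright, per camera row
def edge(img,rows,c0,c1,sgn=1):
    pts=[]
    for r in rows:
        g=np.diff(img[r,c0:c1])*sgn; g=np.clip(g,0,None); g[g<.4*g.max()]=0
        pts.append((c0+(g*np.arange(len(g))).sum()/g.sum()+.5,r))
    return pts
L=edge(a,range(205,228),290,297); print(np.round([p[0] for p in L],1))
B=edge(a,range(208,229),356,363); print('br',np.round([p[0] for p in B],1))
for n,E,z in(('bar',L,23),('br',B,28)):
    W=np.array([w('top',e,z)[:2] for e in E]); k=np.polyfit(W[:,0],W[:,1],1); print(n,k, np.std(W[:,1]-np.polyval(k,W[:,0])))
# side view bar lower edge (facing camera) corners
cv2.imwrite('pics/s16zz.png',cv2.resize(cv2.imread('pics/s16.png')[215:250,315:370],None,fx=12,fy=12,interpolation=cv2.INTER_CUBIC))
cv2.imwrite('pics/t16zz.png',cv2.resize(cv2.imread('pics/t16.png')[195:240,285:325],None,fx=13,fy=13,interpolation=cv2.INTER_CUBIC))
for c in('top','side'):
  print(c,[(np.round(q['point'],1).tolist(),round(q['conf'],2),w(c,q['point'],45).round(1)) for q in bot.spot_point(c,'gate_knob')])
E
```

```text
[291.  293.5 293.5 293.5 293.5 293.5 293.5 293.1 293.  293.  293.  293.2
 293.2 293.2 293.5 293.5 293.5 293.5 293.5 293.1 293.  293.1 293.8]
br [359.1 359.1 359.  359.2 359.5 360.5 359.1 359.2 359.1 359.  358.9 358.5
 358.5 358.5 358.8 358.8 358.5 358.5 358.5 358.5 358.5]
bar [-3.81107274e-03 -1.93396068e+01] 1.3801555125640839
br [-8.95206805e-02 -1.58985953e+02] 0.9684443731984264
top [([295.8, 230.8], 0.57, array([457.2, -28. ,  45. ]))]
side [([356.4, 217.0], 0.67, array([461.4, -30.6,  45. ]))]
```

View pics/s16zz.png

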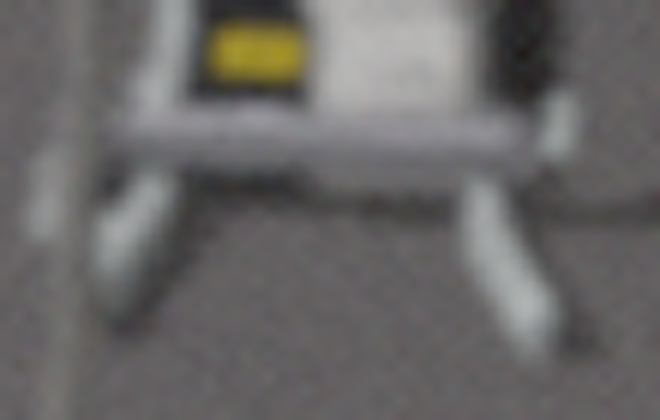

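View pics/t16zz.png

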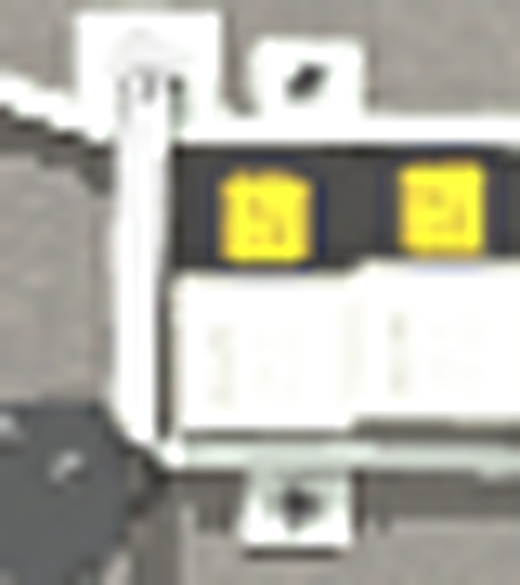

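```bash
python3 -m handwheel '[[[0,4,-0.2,0],[0,4,-0.3,0],[0,3.9,-0.2,0],[3.5,0,0,0],[3.8,0,0,0],[3.8,0,0,0],[3.5,0,0,0],[1.8,0,0,0]]]'
python3 -m handwheel '[[[0.5,0,0,0],[0,0,0.4,0],[0,0,0.4,0],[0,0,0.3,0],[0,0,0.1,0],[0,0,0,0]]]'
```

```text
time: 27.53
tool_pos: [489.9, 9.4, 16.0]
tcp_rot: [-1.682, 1.565, 3.028]
contact_force: [-0.7, -0.2, 1.0]
grip_width: 0.4
time: 28.03
tool_pos: [491.9, -3.5, 16.8]
tcp_rot: [1.376, 1.568, -0.198]
contact_force: [1.1, -0.1, -0.5]
grip_width: 0.3
```

```bash
python3 -m handwheel '[[[0,-0.5,0.1,0],[0,0,0.1,0],[0,0,0.1,0],[0,0,0.1,0],[0,0,0.1,0]]]' && python3 g.py 3 && python3 -m handwheel '[[[0,0,0.07,0],[0,0,0.07,0]]]' && python3 g.py 3 && python3 -m handwheel '[[[0,0,0.07,0],[0,0,0.07,0]]]' && python3 g.py 3 && python3 -m handwheel '[[[0,0,0.07,0],[0,0,0.07,0]]]'&& python3 g.py 3 && python3 -m handwheel '[[[0,0,0.07,0],[0,0,0.07,0]]]'&& python3 g.py 3 && python3 -m handwheel '[[[0,0,0.07,0],[0,0,0.07,0]]]'&& python3 g.py 3 && python3 -m handwheel '[[[0,0,0.07,0],[0,0,0.07,0]]]'
```

```text
time: 28.45
tool_pos: [486.1, -8.0, 15.7]
tcp_rot: [1.064, 1.57, -0.509]
contact_force: [0.1, -0.5, 0.1]
grip_width: 0.1
Fy -0.46
time: 28.62
tool_pos: [486.0, -9.4, 15.6]
tcp_rot: [-0.028, 1.571, -1.601]
contact_force: [0.2, -0.7, -0.3]
grip_width: 0.3
Fy -0.73
time: 28.78
tool_pos: [486.0, -10.6, 15.5]
tcp_rot: [-2.907, 1.57, 1.802]
contact_force: [0.3, 4.4, 1.2]
grip_width: 0.6
Fy 4.36
```

```bash
python3 -m handwheel '[[[0,0,0.05,0],[0,0,0,0],[0,0,0,0]]]'; python3 -m handwheel '[[[0,0,0.03,0],[0,0,0,0],[0,0,0,0]]]'
```

```text
time: 29.03
tool_pos: [486.0, -10.6, 15.5]
tcp_rot: [-3.081, 1.57, 1.629]
contact_force: [-0.1, 4.6, -0.0]
grip_width: 0.5
time: 29.28
tool_pos: [485.9, -10.7, 15.5]
tcp_rot: [-3.067, 1.57, 1.643]
contact_force: [0.9, 5.1, 0.0]
grip_width: 0.2
```

```bash
python3 -m handwheel '[[[0,0,-0.05,0],[0,0,-0.1,0],[0,0,-0.3,0],[0,0,-0.5,0],[0,0,-0.5,0],[-3.5,0,0,0],[-3.8,0,0,0],[-3.8,0,0,0]]]'
python3 -m handwheel '[[[-3.8,0,0,0],[-3,-2,0,0],[0,-4,0,0],[0,-4,0,0],[0,-2.5,0,0],[0,0,0,0],[0,0,0,0],[0,0,0,0]]]'
python3 - <<'E'
from h import *
o=bot.get_obs(); print(o['time'],o['tool_pos'],o['contact_force'])
p,d=snap('side','s17.png')
p,d=snap('top','t17.png'); cv2.imwrite('pics/t17z.png',cv2.resize(p[130:280,80:500,::-1],None,fx=1.9,fy=1.9,interpolation=cv2.INTER_CUBIC)); 
a=cv2.imread('pics/t17.png').astype(int);b=cv2.imread('pics/t1.png').astype(int);c=cv2.imread('pics/t16.png').astype(int)
print('diff vs t16 rack region',abs(a-c)[190:240,295:380].mean(), 'vs start: padlock',abs(a-b)[140:175,330:370].mean(),'cyl',abs(a-b)[145:175,195:225].mean(),'pliers',abs(a-b)[190:245,405:470].mean(),'red',abs(a-b)[145:175,235:262].mean(),'red2',abs(a-b)[235:266,232:262].mean(),'orange',abs(a-b)[228:258,175:200].mean())
E
```

```text
time: 29.95
tool_pos: [485.2, 3.5, 127.4]
tcp_rot: [-1.636, 1.568, 3.074]
contact_force: [1.1, 0.3, 0.9]
grip_width: 0.4
time: 30.62
tool_pos: [361.8, 3.3, 195.0]
tcp_rot: [1.292, 1.569, -0.281]
contact_force: [0.9, 0.4, 0.5]
grip_width: 0.3
30.6167 [361.8197587    3.26058268 195.0301585 ] [0.94292428 0.38728144 0.51683924]
diff vs t16 rack region 0.45725490196078433 vs start: padlock 1.0930952380952381 cyl 0.7044444444444444 pliers 0.8034498834498834 red 1.4090534979423868 red2 34.62544802867384 orange 1.8346666666666667
```

View pics/t17z.png

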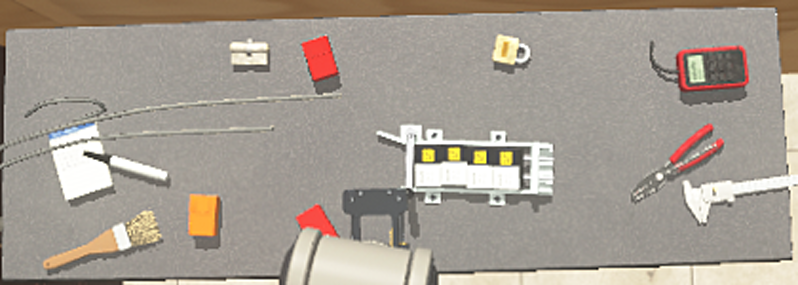

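View pics/s17.png

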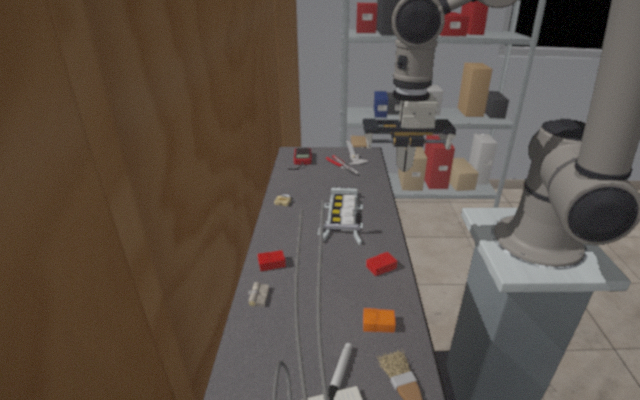

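```bash
python3 -c "
from plant import bot
print(bot.close_job())"
```

```text
the job is handed in; nothing more can be done
None
```

The row of four cartons is home in the rack with the gate shut behind it, and the job is handed in at about 31 s of the 69 s.

**Row:** I closed the row up from behind and slid it in along the channel, stopping part-way to clear some side rubbing (about 5 N). It stopped hard on the pad with a 12 N reading. I held 9–10 N for about a second, then released.

**Gate:** I swung it by its bar until it hit its stop, with a wrist reading of about 23 N, which was more than I meant to use. A second, gentle press of about 5 N did not move it.

**Last checks:**
- **Pictures:** They show the first carton at the pad and the gate across behind the last one. The row looked unmoved by the hard stop.
- **Other things:** The other things and the look-alikes look undisturbed. In the last top picture the arm partly hid the red look-alike on the robot's side of the desk. In the side picture it looks in the same place as before.
- **Straightness:** The row is not perfectly straight. The third carton sits about 3 mm to one side of its neighbours, within the play between the rails.
- **Gate angle:** The picture measurements were coarse and disagreed with each other. The gate bar came out about 3–5 degrees off square to the rack, the knob position about 1 degree off. I took the firm stop as proof that it is shut.

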